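Put the charged battery packs away in the latched case

TASK

Put all the battery packs that stand about on the bench away in the green case: slide the orange safety catch clear, lift the red latch lever past centre until it stands open, open the lid right up and set the packs down inside on the floor of the case. Then shut the lid fully, press the lever down flat again and slide the catch back home over it. Leave the other things on the bench where they are.

Things in the scene. Friction and masses are not known exactly. Their poses are not given: they have to be found in the camera images.
- case_in (a point): Centre of the case's inner floor (6 mm above the bench). The point's x axis points from the latch side to the hinge side (away from the robot), y left, z up; it gives the case's yaw. The bay is 100 mm (x) by 276 mm (y), centred here, its rim 58 mm above its floor, walls 5 mm. It takes four packs side by side along y, standing with 28 mm gaps.
- case: Green steel battery case, 210 mm (x) by 286 mm (y), 64 mm high, fixed to the bench; origin at the centre of its underside, 50 mm in front of case_in. The front 100 mm is a solid flat deck at rim height with the latch and catch on it; the open bay is behind, under the lid.
- lid (a joint): Green lid over the bay, 110 by 286 mm, 6 mm thick, 0.3 kg, hinged along the case's far (+x) edge. Rad: 0 shut, 1.75 fully open (leaning a little backwards). Stiff hinge: stays wherever it is left (0.25 N m friction: 3 to 6 N at its knob). It cannot rise while the latch hook is over its keeper.
- lid_knob (a point): Centre of the black ball knob on the lid, 28 mm in diameter, on a thin stem: 30 mm above the lid's upper face when shut, 25 mm from its front edge, 70 mm left (+y) of the case's middle. It moves with the lid; with the lid open it is on the lid's far side.
- lid_hinge (a point): Point on the lid's hinge axis (the case's y axis), level with the knob along y. Opening is a positive rotation about +y: the knob goes up and away from the robot. When shut the knob is 85 mm in front of the axis and 36 mm above it.
- lever (a joint): Draw-latch lever on the deck: steel arm 14 mm wide with a red roller. Rad: 0 clamped (flat, pointing to the robot), 1.8 open (upright). Over-centre: below 0.7 a spring pulls it to 0, beyond it to open; at most 6 N at the roller. Its hook leaves the lid's keeper as it opens and swings back over it as it closes, so shut the lid first. The catch blocks it.
- lever_grip (a point): Centre of the red roller grip at the lever's end: a cylinder 18 mm in diameter and 26 mm long along the case's y axis; 26 mm above the deck when clamped.
- lever_hinge (a point): Point on the lever's hinge axis (the case's y axis), 20 mm above the deck, 70 mm right (-y) of the case's middle, level with the roller along y. Opening is a positive rotation about +y: the roller goes up and over, away from the robot. When clamped the roller is 60 mm in front of the axis and 6 mm above it.
- catch (a joint): Safety catch on the deck: orange upright block 16 mm (x) by 22 mm (y), 46 mm high, with a steel tongue that reaches over the lever. Slides along the case's y axis, in m: 0 locked, 0.028 fully clear, towards +y (left, away from the lever); the lever is free from 0.018. Needs 1.5 N, stays where left. Slid home while the lever is up, it would keep the lever from closing.
- catch_grip (a point): Point in the orange catch block, 13 mm below its top and 34 mm above the deck; the block's middle in x and y.
- pack1_mid (a point): Centre of a battery pack: black block with yellow top, 50 mm (its x) by 36 mm (its y) by 48 mm high (its z), about 0.22 kg. Starts standing on the bench left or right of the case; may be absent. The axes are the pack's axes.
- pack2_mid (a point): Centre of a battery pack: black block with yellow top, 50 mm (its x) by 36 mm (its y) by 48 mm high (its z), about 0.22 kg. Starts standing on the bench left or right of the case; may be absent. The axes are the pack's axes.
- pack3_mid (a point): Centre of a battery pack: black block with yellow top, 50 mm (its x) by 36 mm (its y) by 48 mm high (its z), about 0.22 kg. Starts standing on the bench left or right of the case; may be absent. The axes are the pack's axes.
- pack4_mid (a point): Centre of a battery pack: black block with yellow top, 50 mm (its x) by 36 mm (its y) by 48 mm high (its z), about 0.22 kg. Starts standing on the bench left or right of the case; may be absent. The axes are the pack's axes.
- jar: Bystander: glass jar with steel lid, 56 mm in diameter, 70 mm high. Origin at the centre of its underside.
- glue: Bystander: white glue bottle, 52 mm in diameter, 130 mm high. Origin at the centre of its underside.
- screwdriver: Bystander: screwdriver with blue handle, lying. Origin on the bench under its shaft.
- wrench: Bystander: steel wrench, lying. Origin on the bench under its shaft.
- tape: Bystander: grey tape measure, 70 by 32 mm, 64 mm high. Origin at the centre of its underside.
- offcut: Bystander: wooden offcut, 70 by 180 mm, 38 mm high. Origin at the centre of its underside.
- charger: Bystander: black battery charger, 130 by 150 mm, 61 mm high, fixed; origin at the centre of its underside.
There are look-alikes about, which are no part of the job. What is shaped like the part that bears pack1_mid but pink is not meant.

How it is judged (in metres and radians):
On the way, in this order (a step that is already met when the one before it is completed fails the run):
1. the safety catch is slid clear of the lever (value of joint catch above 0.018 m), for 0.2 s.
2. the latch lever is lifted past centre and stands open (value of joint lever above 1.2 rad), for 0.2 s.
3. the lid is opened right up (value of joint lid above 1.35 rad), for 0.2 s.
4. all the packs are down inside the open case (x of pack1_mid in the frame of case_in between -0.05 and 0.05 m and y of pack1_mid in the frame of case_in between -0.138 and 0.138 m and z of pack1_mid in the frame of case_in between 0 and 0.045 m and x of pack2_mid in the frame of case_in between -0.05 and 0.05 m and y of pack2_mid in the frame of case_in between -0.138 and 0.138 m and z of pack2_mid in the frame of case_in between 0 and 0.045 m and x of pack3_mid in the frame of case_in between -0.05 and 0.05 m and y of pack3_mid in the frame of case_in between -0.138 and 0.138 m and z of pack3_mid in the frame of case_in between 0 and 0.045 m and x of pack4_mid in the frame of case_in between -0.05 and 0.05 m and y of pack4_mid in the frame of case_in between -0.138 and 0.138 m and z of pack4_mid in the frame of case_in between 0 and 0.045 m and value of joint lid above 0.8 rad), for 0.3 s.
5. the lid is shut with the lever still up (value of joint lid below 0.035 rad and value of joint lever above 0.8 rad), for 0.2 s.
6. the lever is clamped down on the shut lid (value of joint lid below 0.035 rad and value of joint lever below 0.1 rad), for 0.2 s.
At the end, for the whole second after the job is handed in: Every pack is inside the case (centre within the bay and less than 45 mm above its floor), the lid is shut (within 0.035 rad), the lever is clamped down (within 0.1 rad) and the catch is back over it (within 8 mm of home) (all of step 6 and x of pack1_mid in the frame of case_in between -0.05 and 0.05 m and y of pack1_mid in the frame of case_in between -0.138 and 0.138 m and z of pack1_mid in the frame of case_in between 0 and 0.045 m and x of pack2_mid in the frame of case_in between -0.05 and 0.05 m and y of pack2_mid in the frame of case_in between -0.138 and 0.138 m and z of pack2_mid in the frame of case_in between 0 and 0.045 m and x of pack3_mid in the frame of case_in between -0.05 and 0.05 m and y of pack3_mid in the frame of case_in between -0.138 and 0.138 m and z of pack3_mid in the frame of case_in between 0 and 0.045 m and x of pack4_mid in the frame of case_in between -0.05 and 0.05 m and y of pack4_mid in the frame of case_in between -0.138 and 0.138 m and z of pack4_mid in the frame of case_in between 0 and 0.045 m and value of joint catch below 0.008 m); the robot touches nothing.
It fails at once if a bystander is moved more than 6 cm (distance of any of jar, glue, screwdriver, wrench, tape, offcut from where it was at the start of the episode above 0.06 m).
It fails at once if the jar or the glue bottle is knocked over (angle between any of jar, glue's own z axis and vertical above 0.8 rad).
Of pack1, pack2, pack3, pack4 only 2 to 4 are there at a start; the rules pass over those that are not, and their reading is None.
At some moment in a run one of pack1, pack2, pack3, pack4 may be knocked a few centimetres aside while the robot is not near it.
Once in a run the grip may slacken for a moment while it holds something.
It also fails if it takes over 210 s, if anything falls off the work surface, if the arm or the gripper's body presses on something with over 40 N, if the wrist force passes 120 N, or if a joint passes its speed limit or range.

ROBOT

A 6-joint arm with a two-finger parallel gripper is mounted at the origin on the work surface. World frame = base frame: x ahead of the robot, y to its left, z up, the work surface at z = 0. Lengths are in mm, angles in rad, forces in N, time in s.
With the tool pointing down it reaches from about 375 to 900 mm from the base axis. Payload 3.1 kg.
Tool frame: the origin (TCP) lies midway between the tips of the shut fingers; the grasp point (between the pads) lies 19 mm behind it; z points along the fingers, y is the line along which they close (so a half turn about z gives the same grasp; the last joint's range is limited). The gripper opens to 85 mm and grips with 20 to 120 N. Pads are 22 mm wide; open, the fingers measure 114 mm over their backs; the gripper's body (76 mm by 85 mm) begins 54 mm behind the grasp point. The pads swing forward as they close: fully open they stand 13 mm farther back than shut.
Start: joints at [1.107, 0.527, 1.433, -0, 1.181, -0.178], TCP at [175.563, 599.812, 231.31] pointing down, gripper open.
Joint ranges: [-3.08, 3.08], [-0.75, 2.2], [0.22, 2.44], [-1.43, 4.57], [0, 2.65], [-2.85, 2.85]. Speed limits (rad/s): [2.79, 2.79, 3.14, 3.14, 3.14, 3.14].

INTERFACE

Orientations are given as a rotation vector (axis times angle).
In Python, from bench import env gives the robot as it stands.
- The arm moves only by the tool servo_tool, never from a script. Its argument "steps" is a list of rows, each an object of numbers: "hand": the opening, from 0 (shut) to 1 (fully open); "dx", "dy", "dz": the shift along the tool's x, y, z in m; "yaw": the turn about the tool's z in rad. In form: [{"hand": .., "dx": .., "dy": .., "dz": .., "yaw": ..}, ...]. A call has 1 to 12 rows; each row shifts and turns the commanded pose from where the row before left it, along the tool's axes as they then stand; what a row does not reach is not made up. A row lasts 1/8 s, in which the tool goes at most 62.5 mm and 10.7 degrees, less where a joint would pass 70% of its speed; a pose out of reach is approached as far as the arm can. A call with a gripper value outside its range is refused whole. The fingers move at their own pace and stop on an object; the grip force is fixed at half the most. Time passes only in rows, so rows that do not move let the fingers close. It gives the time, the measured TCP pose, the force, the opening and the grip force at its end, in the units of the state.
- env.get_state(): the state, without advancing time (a new reading comes with each control period).
- env.capture(name): name is "scene" or "top"; returns a dict with "pixels" (420x560x3 uint8, red, green, blue), "vertical_fov" (degrees; the focal length in pixels is half the picture's height over the tangent of half this angle, whatever the lens; pixels are square), "cx", "cy" (the principal point, pixels), "k1" (the pictures are not rectified: a ray, as slopes to the right and down, at radius r is drawn at 1 + k1 r^2 times it, then the intrinsics apply), "world_from_camera" (4x4, takes a point from camera to world coordinates). Camera axes: x right, y down, z forward; pixel columns grow to the right and rows downward; lengths in mm; the calibration is good to about 2 mm. A picture is of the moment at which its call begins. There is no depth.
- env.job_done(): hands the job in; it is judged then, once.
Trained networks look in a picture, given as the dict that the camera call returned (one of the last four; its "shot" number tells which), for a name from the list of things; names that differ only in an ending like _2 or _b are one class to them, and where a whole thing is asked for, a point or a joint stands for the part that bears it (a point fixed in the world has none). Each returns a list of dicts, best first, with "confidence" (0 to 1); they miss things now and then, are a little off and sometimes report something else, mostly with a low value. They report only what shows in the picture. A call takes as long as a camera call. They do not tell look-alikes from the thing itself.
- env.masks_of(picture, thing): "region" (420x560 bool, what is visible of it) and "uv" ([column, row] in pixels, amid what is visible of it).
The state is a dict: "time": time; "q": joint angles; "qd": joint speeds; "tau": joint torques, N m; "tcp_pos": TCP position; "orientation": TCP orientation; "wrist_force": force on the tool from outside, world axes, zero at the start; "ft_torque": the same for the moment, N m; "gripper_width": opening from 0.0 (shut) to 1.0 (fully open); "finger_force": force on a finger pad.
Only numpy, scipy, OpenCV 4.12 (cv2) and the standard library are available. Lean on these libraries where they do the work, as an engineer would, in place of code of your own. Each camera call takes 0.05 s, during which the arm holds its last target. There are 200 camera calls.

## Working session

There is one attempt and no reset: what is moved stays moved. The work goes in short steps, Python scripts to look and compute and a tool call to move; the robot and the scene stay as the last step left them, time stands still between calls to the robot, and variables do not carry over. Pictures are saved under pics/ and viewed, at most 14 in all, crops included, and the job is handed in when it is done.

Besides the shell and the picture viewer there is one more tool, called after "Request:" as name(argument=value, ...), one argument or row to a line, values as JSON. servo_tool: Moves the arm, as the interface text tells. Its arguments: {"type":"object","properties":{"steps":{"type":"array"}},"required":["steps"]}

```bash
mkdir -p pics; ls
cat > h.py <<'E'
import numpy as np, cv2
from bench import env
def shot(n,name=None):
    p=env.capture(n)
    if name: cv2.imwrite(f'pics/{name}.png',cv2.cvtColor(p['pixels'],cv2.COLOR_RGB2BGR))
    return p
def K(p):
    f=p['pixels'].shape[0]/2/np.tan(np.radians(p['vertical_fov'])/2)
    return np.array([[f,0,p['cx']],[0,f,p['cy']],[0,0,1.]]),np.array([p['k1'],0,0,0,0.])
def ray(p,uv):
    k,d=K(p); s=cv2.undistortPoints(np.array([[uv]],float),k,d)[0,0]
    T=np.array(p['world_from_camera']); v=T[:3,:3]@np.array([s[0],s[1],1]); return T[:3,3],v/np.linalg.norm(v)
def atz(p,uv,z):
    o,v=ray(p,uv); return o+v*(z-o[2])/v[2]
def proj(p,X):
    k,d=K(p); T=np.linalg.inv(np.array(p['world_from_camera']))
    return cv2.projectPoints(np.array(X,float).reshape(-1,1,3),cv2.Rodrigues(T[:3,:3])[0],T[:3,3],k,d)[0][:,0]
def tri(rs):
    A=0;b=0
    for o,v in rs:
        M=np.eye(3)-np.outer(v,v);A=A+M;b=b+M@o
    return np.linalg.solve(A,b)
E
python3 - <<'E'
from h import *
np.set_printoptions(precision=1,suppress=True)
s=shot('scene','s0');t=shot('top','t0')
for n in ['case','lid','lid_knob','lever_grip','catch_grip','pack1_mid','jar','glue','screwdriver','wrench','tape','offcut','charger']:
    for p,c in((s,'s'),(t,'t')):
        print(n,c,[(round(m['confidence'],2),np.array(m['uv']),int(m['region'].sum()),atz(p,m['uv'],48)[:2]) for m in env.masks_of(p,n)])
for p in (s,t): print(p['vertical_fov'],p['cx'],p['cy'],p['k1'],np.array(p['world_from_camera']))
print(env.get_state())
E
```

```text
pics
case s [(0.82, array([272.4, 217.3]), 7341, array([543.5,  13.4])), (0.61, array([258.4, 192.1]), 166, array([466.8, -44. ]))]
case t [(0.67, array([272.8, 196.2]), 8740, array([534. ,  -2.7]))]
lid s []
lid t [(0.59, array([269.3, 176.8]), 4191, array([586.6,   7.1]))]
lid_knob s [(0.8, array([272.1, 225.4]), 3490, array([569.9,  17.8])), (0.74, array([272.4, 218.8]), 7456, array([548.4,  14.4])), (0.71, array([246.1, 201.3]), 232, array([505.7, -72.5])), (0.64, array([121.2, 231.5]), 390, array([ 674.6, -392.3]))]
lid_knob t [(0.64, array([264.3, 176.5]), 4257, array([587.4,  20.5])), (0.43, array([297.8, 195.2]), 276, array([537.1, -69.6]))]
lever_grip s [(0.53, array([245.7, 204.2]), 207, array([515.8, -71.4]))]
lever_grip t [(0.7, array([298.7, 200.5]), 252, array([522.8, -72. ]))]
catch_grip s []
catch_grip t [(0.46, array([291. , 212.6]), 166, array([490.2, -51.5]))]
pack1_mid s [(0.84, array([185.4, 179.5]), 291, array([ 467. , -268.1])), (0.58, array([209.7, 129.2]), 279, array([ 260.8, -248.4])), (0.53, array([196.8, 155.9]), 273, array([ 373.8, -259.2]))]
pack1_mid t 
[... 1846 characters left out ...]
   0.8   -0.5 1246.2]
 [   1.     0.2   -0.1  134.2]
 [   0.    -0.5   -0.8 1248.9]
 [   0.     0.     0.     1. ]]
47.59396389193278 272.1960181469655 207.5428828752746 0.02284776027622325 [[   0.    -1.     0.1  354.5]
 [  -1.    -0.     0.   -12.7]
 [  -0.    -0.1   -1.  1310.3]
 [   0.     0.     0.     1. ]]
{'time': 1.4, 'q': array([ 1.1,  0.5,  1.4, -0. ,  1.2, -0.2]), 'qd': array([-0., -0.,  0., -0.,  0., -0.]), 'tau': array([ -0. , -44.2, -17.8,  -0. ,   0. ,   0. ]), 'tcp_pos': array([175.6, 599.8, 231.3]), 'orientation': array([-0.4, -3.1,  0. ]), 'wrist_force': array([-0.3,  0.5,  0.7]), 'ft_torque': array([-0., -0., -0.]), 'finger_force': 0.0, 'gripper_width': 1.000150468292587}
```

Run:
```python
import cv2
a=cv2.imread('pics/t0.png')
cv2.imwrite('pics/t0b.png',cv2.resize(a,None,fx=1.42,fy=1.42,interpolation=cv2.INTER_CUBIC))
s=cv2.imread('pics/s0.png')
A=cv2.resize(a[135:245,195:345],None,fx=4,fy=4,interpolation=cv2.INTER_CUBIC)[:440,:600]
cv2.imwrite('pics/tc.png',A)
cv2.imwrite('pics/sc.png',cv2.resize(s[105:285,160:360],None,fx=3.3,fy=3.3,interpolation=cv2.INTER_CUBIC))
```

```text
(no output)
```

View pics/t0b.png

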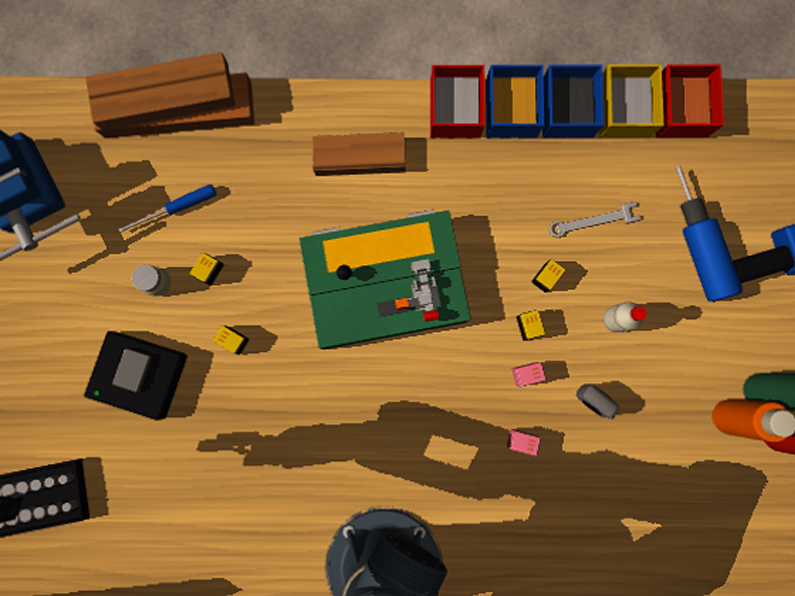

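View pics/tc.png

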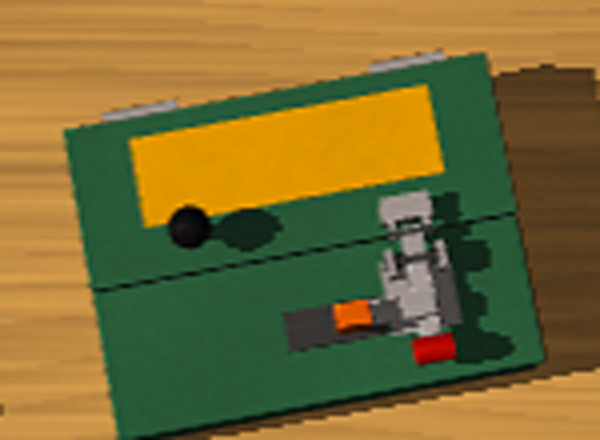

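View pics/sc.png

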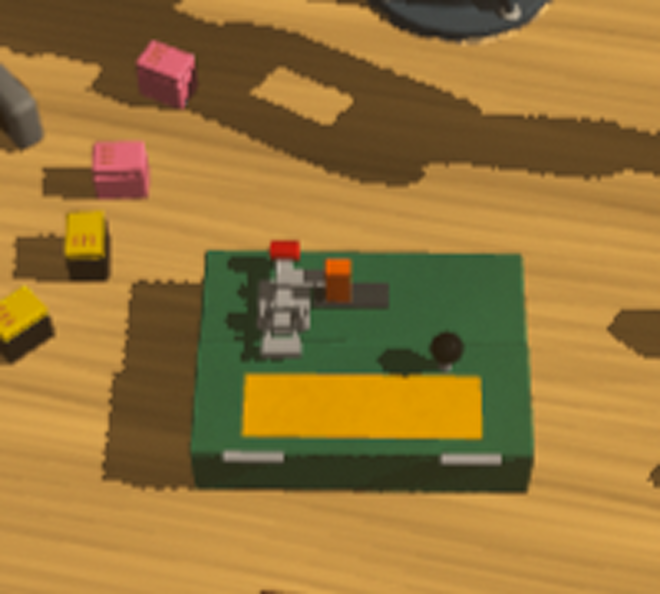

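The four yellow packs sit at (206,267), (231,340), (549,275) and (530,325) in the enlarged top view, and the two pink look-alikes are at (529,374) and (524,442). The case is yawed about 0.2 rad. Its crops show the knob, the lever with the red roller, and the orange catch. Next I'll measure these by colour in both views.

```bash
cat >> h.py <<'E'
def hsv(p): return cv2.cvtColor(p['pixels'],cv2.COLOR_RGB2HSV)
def blobs(p,lo,hi,amin=15,roi=None):
    m=cv2.inRange(hsv(p),np.array(lo),np.array(hi))
    n,l,st,c=cv2.connectedComponentsWithStats(m)
    return [(c[i],st[i,4],l==i) for i in range(1,n) if st[i,4]>=amin]
YEL=((20,150,90),(34,255,255)); ORG=((5,180,150),(14,255,255)); RED=((0,180,90),(4,255,255))
def packs(p,amin=60,z=48):
    out=[]
    for c,a,l in blobs(p,*YEL,amin):
        if a>700: continue
        ys,xs=np.nonzero(cv2.morphologyEx(l.astype(np.uint8),cv2.MORPH_CLOSE,np.ones((3,3))))
        P=np.array([atz(p,(x+dx,y+dy),z)[:2] for x,y in zip(xs,ys) for dx in(-.4,.4) for dy in(-.4,.4)],np.float32)
        (cx,cy),(w,h),an=cv2.minAreaRect(P)
        yaw=np.radians(an if w>=h else an+90); yaw=(yaw+np.pi/2)%np.pi-np.pi/2
        out.append((round(cx,1),round(cy,1),round(max(w,h),1),round(min(w,h),1),round(float(yaw),3),int(a),c.round(1)))
    return out
E
python3 - <<'E'
from h import *
np.set_printoptions(precision=1,suppress=True)
s=shot('scene');t=shot('top')
for n,p in(('s',s),('t',t)):
    print(n); [print(' pack',x) for x in packs(p)]
    for nm,r in(('org',ORG),('red',RED)):
        print(nm,[(c,a) for c,a,l in blobs(p,*r,8) if 200<c[0]<340 and 120<c[1]<260])
    h=hsv(p)
    m=((h[...,2]<45)).astype(np.uint8); n_,l,st,c=cv2.connectedComponentsWithStats(m)
    print('dark',[(c[i],st[i,2:]) for i in range(1,n_) if 12<st[i,4]<600 and 200<c[i][0]<340 and 120<c[i][1]<270])
    m=cv2.inRange(h,np.array((65,80,20)),np.array((90,255,255)))
    m=cv2.morphologyEx(m,cv2.MORPH_CLOSE,np.ones((25,25)))
    cs=max(cv2.findContours(m,0,2)[0],key=cv2.contourArea)
    print('hull',cv2.approxPolyDP(cs,4,True)[:,0].tolist())
E
```

```text
s
 pack (453.5, -273.3, 59.2, 38.4, 0.283, 177, array([185.4, 175.8]))
 pack (547.1, -308.0, 53.0, 45.2, -0.655, 197, array([164.4, 199.3]))
 pack (421.5, 293.2, 54.1, 42.0, 1.012, 172, array([373.9, 198.9]))
 pack (556.5, 344.6, 53.7, 38.6, -0.53, 196, array([388.4, 242.1]))
org [(array([262. , 185.5]), np.int32(28))]
red [(array([245.5, 180.4]), np.int32(33))]
dark [(array([293.9, 210.4]), array([ 8,  9, 48], dtype=int32))]Traceback (most recent call last):
  File "<stdin>", line 13, in <module>
ValueError: max() iterable argument is empty
```

Run:
```python
from h import *
np.set_printoptions(precision=1,suppress=True)
s=shot('scene');t=shot('top')
for n,p in(('s',s),('t',t)):
    h=hsv(p)
    print(n); [print(' pack',x) for x in packs(p)]
    R={}
    for nm,r in(('org',((4,150,80),(15,255,255))),('red',((0,150,70),(3,255,255)))):
        print(nm,[(c,a) for c,a,l in blobs(p,*r,8) if 200<c[0]<340 and 120<c[1]<260])
    m=((h[...,2]<45)).astype(np.uint8); n_,l,st,c=cv2.connectedComponentsWithStats(m)
    print('dark',[(c[i],st[i,2:]) for i in range(1,n_) if 12<st[i,4]<600 and 200<c[i][0]<340 and 120<c[i][1]<270])
    print('green px', h[235,240] , h[240,250], h[190,300])
    m=cv2.inRange(h,np.array((55,80,20)),np.array((95,255,255)))
    m[:, :180]=0; m[:,360:]=0
    m=cv2.morphologyEx(m,cv2.MORPH_CLOSE,np.ones((15,15)))
    cs=max(cv2.findContours(m,0,2)[0],key=cv2.contourArea)
    print('hull',cv2.approxPolyDP(cv2.convexHull(cs),3,True)[:,0].tolist())
    np.save(n,p)
```

```text
s
 pack (453.5, -273.3, 59.2, 38.4, 0.283, 177, array([185.4, 175.8]))
 pack (547.1, -308.0, 53.0, 45.2, -0.655, 197, array([164.4, 199.3]))
 pack (421.3, 293.3, 53.5, 41.7, 1.033, 170, array([373.9, 198.9]))
 pack (556.2, 344.7, 54.2, 38.6, -0.521, 199, array([388.4, 242. ]))
org [(array([245.8, 179.7]), np.int32(36)), (array([261.8, 189.4]), np.int32(98))]
red [(array([245.6, 180.1]), np.int32(25))]
dark [(array([293.9, 210.4]), array([ 8,  9, 48], dtype=int32))]
green px [ 21 255 224] [ 59 104  98] [ 58 103  94]
hull [[223, 181], [316, 183], [320, 241], [218, 241]]
t
 pack (894.7, -476.6, 127.8, 108.7, -0.002, 592, array([450.,  67.]))
 pack (554.9, 346.5, 51.1, 37.4, -0.524, 215, array([142.6, 187.9]))
 pack (544.8, -308.5, 52.5, 36.7, -0.649, 217, array([387.1, 193.2]))
 pack (450.6, -272.4, 50.0, 38.1, 0.273, 228, array([374.5, 228.3]))
 pack (418.8, 295.0, 51.9, 36.8, 1.032, 222, array([160.4, 238.7]))
org [(array([282.5, 213.2]), np.int32(59))]
red [(array([303.4, 221.6]), np.int32(64))]
dark [(array([252.6, 120.2]), array([ 63,   6, 208], dtype=int32)), (array([311.1, 205.6]), array([ 22,  43, 311], dtype=int32)), (array([250.3, 191.8]), array([ 28,  11, 211], dtype=int32)), (array([275.7, 235.9]), array([103,  20, 148], dtype=int32))]
green px [ 69 139  86] [ 71 148  43] [39 27 95]
hull [[315, 149], [330, 225], [225, 244], [211, 168]]
```

Run:
```python
from h import *
from scipy.optimize import least_squares
np.set_printoptions(precision=2,suppress=True)
s=np.load('s.npy',allow_pickle=True).item();t=np.load('t.npy',allow_pickle=True).item()
kn=tri([ray(s,(293.9,210.4)),ray(t,(242.3,191.8))]);ro=tri([ray(s,(245.5,180)),ray(t,(303.4,221.6))]);ca=tri([ray(s,(261.8,189.4)),ray(t,(282.5,213.2))])
print(kn,ro,ca)
obs=[(t,(316,148.7),(105,-143,70)),(t,(211.3,167.6),(105,143,70)),(t,(331,225.3),(-105,-143,64)),(t,(224.7,244.6),(-105,143,64)),
(s,(222.7,181),(-105,-143,64)),(s,(316.5,182.8),(-105,143,64)),(s,(293.9,210.4),(20,70,100)),(t,(242.3,191.8),(20,70,100))]
def W(q,P):
    c,n=np.cos(q[2]),np.sin(q[2]);P=np.array(P,float);return np.array([q[0]+c*P[0]-n*P[1],q[1]+n*P[0]+c*P[1],P[2]])
def res(q): return np.concatenate([proj(p,W(q,P))[0]-uv for p,uv,P in obs])
r=least_squares(res,[540,0,.19],loss='soft_l1');q=r.x;print(q,r.fun.reshape(-1,2))
def inv(X):
    d=X[:2]-q[:2];c,n=np.cos(q[2]),np.sin(q[2]);return np.array([c*d[0]+n*d[1],-n*d[0]+c*d[1],X[2]])
print(inv(kn),inv(ro),inv(ca), env.get_state()['orientation'],env.get_state()['q'])
```

```text
[538.19  74.01  97.4 ] [462.39 -82.31  92.92] [483.93 -29.12  91.57]
[532.21   2.3    0.19] [[ 0.66 -1.13]
 [-0.64 -0.82]
 [ 0.75 -0.06]
 [-0.46  0.37]
 [-1.1  -1.42]
 [ 1.48 -1.88]
 [ 0.86 -0.26]
 [ 0.23 -0.47]]
[19.29 69.33 97.4 ] [-84.41 -70.06  92.92] [-53.3  -21.83  91.57] [ 0.45  3.11 -0.  ] [ 1.11  0.53  1.43 -0.    1.18 -0.18]
```

```bash
cat >> h.py <<'E'
Q=np.array([532.2,2.3,0.19])
def W(P,q=None):
    q=Q if q is None else q
    c,n=np.cos(q[2]),np.sin(q[2]);P=np.array(P,float);return np.array([q[0]+c*P[0]-n*P[1],q[1]+n*P[0]+c*P[1],P[2]])
def inv(X,q=None):
    q=Q if q is None else q
    d=np.array(X[:2])-q[:2];c,n=np.cos(q[2]),np.sin(q[2]);return np.array([c*d[0]+n*d[1],-n*d[0]+c*d[1],*X[2:]])
def pose():
    s=env.get_state();R=cv2.Rodrigues(np.array(s['orientation'],float))[0]
    return np.array(s['tcp_pos']),np.arctan2(R[1,1],R[0,1]),s
def go(plan,start=None):
    """plan: list of (world xyz, heading); prints yaw first, then shift in tool axes"""
    p,h,s=pose()
    if start is not None: p,h=np.array(start[0],float),start[1]
    else: print('at',p.round(1),'h',round(h,3),'case',inv(p).round(1),'q6',s['q'][5].round(2),'q1',s['q'][0].round(2),'w',round(s['gripper_width'],3),'F',s['finger_force'],np.round(s['wrist_force'],1),'t',s['time'])
    for X,hd in plan:
        a=(hd-h+np.pi/2)%np.pi-np.pi/2
        q6=np.arctan2(X[1],X[0])-(h+a)
        h=h+a; d=np.array(X)-p
        ty=np.array([np.cos(h),np.sin(h)]); tx=np.array([-ty[1],ty[0]])  # x = y cross z(down)
        print('yaw %.3f (q6 %.2f) dx %.4f dy %.4f dz %.4f'%(-a,q6,d[:2]@tx/1e3,d[:2]@ty/1e3,-d[2]/1e3)); p=np.array(X,float)
E
python3 - <<'E'
from h import *
from scipy.optimize import minimize
s=np.load('s.npy',allow_pickle=True).item();t=np.load('t.npy',allow_pickle=True).item()
p,h,st=pose(); R=cv2.Rodrigues(np.array(st['orientation'],float))[0];print(R.round(3))
M=[]
for p,sh in((s,None),(t,None)):
    b=[l for c,a,l in blobs(p,(4,150,80),(15,255,255),40) if 255<c[0]<300 and 170<c[1]<230]; M.append((p,b[0]))
def cost(v):
    e=0
    for p,m in M:
        off=np.array([0,-1.]) if p is s else 0   # scene calibration bias row
        P=[W((v[0]+a*8,v[1]+b*11,z)) for a in(-1,1) for b in(-1,1) for z in(72,110)]
        hull=cv2.convexHull(((proj(p,P)-off)*16).astype(np.int32))
        im=np.zeros(m.shape,np.uint8);cv2.fillConvexPoly(im,hull,1,shift=4); e+=(im.astype(bool)^m).sum()
    return e
print(min((cost((x,y)),x,y) for x in range(-66,-40,1) for y in range(-34,-10,1)))
E
```

```text
[[-0.96   0.281 -0.   ]
 [ 0.281  0.96  -0.   ]
 [-0.    -0.    -1.   ]]
(np.int64(53), -56, -21)
```

Run:
```python
from h import *
c=W((-55.5,-21.5,80)); go([((*c[:2],200),.19),(c,.19)])
```

```text
at [175.6 599.8 231.3] h 1.286 case [-237.4  654.1  231.3] q6 -0.18 q1 1.11 w 1.001 F 0.0 [ 0.4  0.1 -0.5] t 1.6
yaw 1.096 (q6 -0.25) dx -0.6756 dy 0.1819 dz 0.0313
yaw -0.000 (q6 -0.25) dx 0.0000 dy 0.0000 dz 0.1200
```

Request:
servo_tool(
  steps=[
    {"hand": 0.5,"dx": 0,"dy": 0,"dz": 0,"yaw": 0.183},
    {"hand": 0.5,"dx": 0,"dy": 0,"dz": 0,"yaw": 0.183},
    {"hand": 0.5,"dx": 0,"dy": 0,"dz": 0,"yaw": 0.183},
    {"hand": 0.5,"dx": 0,"dy": 0,"dz": 0,"yaw": 0.183},
    {"hand": 0.5,"dx": 0,"dy": 0,"dz": 0,"yaw": 0.182},
    {"hand": 0.5,"dx": 0,"dy": 0,"dz": 0,"yaw": 0.182},
    {"hand": 0.5,"dx": -0.04,"dy": 0.01,"dz": 0,"yaw": 0},
    {"hand": 0.5,"dx": -0.05,"dy": 0.015,"dz": 0,"yaw": 0},
    {"hand": 0.5,"dx": -0.05,"dy": 0.015,"dz": 0,"yaw": 0},
    {"hand": 0.5,"dx": -0.05,"dy": 0.015,"dz": 0,"yaw": 0},
    {"hand": 0.5,"dx": -0.05,"dy": 0.015,"dz": 0,"yaw": 0},
    {"hand": 0.5,"dx": -0.05,"dy": 0.015,"dz": 0,"yaw": 0},
  ],
)

```text
time: 3.1
tcp_pos: [314.6, 329.8, 231.6]
orientation: [2.0, 2.422, 0.002]
wrist_force: [0.6, -0.8, 0.1]
gripper_width: 0.498
finger_force: 0.0
```

Request:
servo_tool(
  steps=[
    {"hand": 0.5,"dx": -0.05,"dy": 0.015,"dz": 0,"yaw": 0},
    {"hand": 0.5,"dx": -0.05,"dy": 0.015,"dz": 0,"yaw": 0},
    {"hand": 0.5,"dx": -0.05,"dy": 0.015,"dz": 0,"yaw": 0},
    {"hand": 0.5,"dx": -0.05,"dy": 0.015,"dz": 0,"yaw": 0},
    {"hand": 0.5,"dx": -0.05,"dy": 0.015,"dz": 0,"yaw": 0},
    {"hand": 0.5,"dx": -0.05,"dy": 0.012,"dz": 0.01,"yaw": 0},
    {"hand": 0.5,"dx": -0.05,"dy": 0.01,"dz": 0.01,"yaw": 0},
    {"hand": 0.5,"dx": -0.035,"dy": 0,"dz": 0.01,"yaw": 0},
    {"hand": 0.5,"dx": 0,"dy": 0,"dz": 0,"yaw": 0},
    {"hand": 0.5,"dx": 0,"dy": 0,"dz": 0,"yaw": 0},
  ],
)

```text
time: 4.35
tcp_pos: [481.4, -28.2, 201.4]
orientation: [-2.001, -2.421, -0.0]
wrist_force: [0.3, 0.5, 0.3]
gripper_width: 0.499
finger_force: 0.0
```

Run:
```python
from h import *
c=W((-55.5,-21.5,80)); go([(c,.19)])
```

```text
at [481.4 -28.2 201.4] h 0.19 case [-55.7 -20.3 201.4] q6 -0.48 q1 -0.29 w 0.499 F 0.0 [0.3 0.5 0.3] t 4.35
yaw -0.000 (q6 -0.25) dx -0.0012 dy 0.0002 dz 0.1214
```

Request:
servo_tool(
  steps=[
    {"hand": 0.5,"dx": -0.001,"dy": 0,"dz": 0.04,"yaw": 0},
    {"hand": 0.5,"dx": 0,"dy": 0,"dz": 0.04,"yaw": 0},
    {"hand": 0.5,"dx": 0,"dy": 0,"dz": 0.03,"yaw": 0},
    {"hand": 0.5,"dx": 0,"dy": 0,"dz": 0.011,"yaw": 0},
    {"hand": 0,"dx": 0,"dy": 0,"dz": 0,"yaw": 0},
    {"hand": 0,"dx": 0,"dy": 0,"dz": 0,"yaw": 0},
    {"hand": 0,"dx": 0,"dy": 0,"dz": 0,"yaw": 0},
    {"hand": 0,"dx": 0,"dy": 0,"dz": 0,"yaw": 0},
  ],
)

```text
time: 5.35
tcp_pos: [481.0, -29.3, 81.2]
orientation: [-2.0, -2.422, 0.001]
wrist_force: [-4.7, 0.4, 7.1]
gripper_width: 0.178
finger_force: 60.8
```

Request:
servo_tool(
  steps=[
    {"hand": 0,"dx": 0.005,"dy": 0,"dz": 0,"yaw": 0},
    {"hand": 0,"dx": 0.005,"dy": 0,"dz": 0,"yaw": 0},
    {"hand": 0,"dx": 0.005,"dy": 0,"dz": 0,"yaw": 0},
    {"hand": 0,"dx": 0.005,"dy": 0,"dz": 0,"yaw": 0},
    {"hand": 0,"dx": 0.004,"dy": 0,"dz": 0,"yaw": 0},
    {"hand": 0,"dx": 0.002,"dy": 0,"dz": 0,"yaw": 0},
    {"hand": 0,"dx": 0,"dy": 0,"dz": 0,"yaw": 0},
    {"hand": 0,"dx": 0,"dy": 0,"dz": 0,"yaw": 0},
  ],
)

```text
time: 6.35
tcp_pos: [476.2, -4.2, 81.2]
orientation: [-2.0, -2.422, 0.002]
wrist_force: [-5.3, -1.3, 6.3]
gripper_width: 0.181
finger_force: 60.7
```

Request:
servo_tool(
  steps=[
    {"hand": 0.5,"dx": 0,"dy": 0,"dz": 0,"yaw": 0},
    {"hand": 0.5,"dx": 0,"dy": 0,"dz": 0,"yaw": 0},
    {"hand": 0.5,"dx": 0,"dy": 0,"dz": -0.03,"yaw": 0},
    {"hand": 0.5,"dx": 0,"dy": 0,"dz": -0.05,"yaw": 0.174},
    {"hand": 0.5,"dx": 0,"dy": 0,"dz": -0.03,"yaw": 0.174},
    {"hand": 0.5,"dx": 0,"dy": 0,"dz": 0,"yaw": 0.174},
    {"hand": 0.5,"dx": 0,"dy": 0,"dz": 0,"yaw": 0.174},
    {"hand": 0.5,"dx": 0,"dy": 0,"dz": 0,"yaw": 0.175},
    {"hand": 0.5,"dx": 0,"dy": 0,"dz": 0,"yaw": 0.175},
    {"hand": 0.5,"dx": 0,"dy": 0,"dz": 0,"yaw": 0.175},
    {"hand": 0.5,"dx": 0,"dy": 0,"dz": 0,"yaw": 0.175},
    {"hand": 0.5,"dx": 0,"dy": 0,"dz": 0,"yaw": 0.175},
  ],
)

```text
time: 7.85
tcp_pos: [477.9, -4.2, 190.5]
orientation: [3.128, 0.288, 0.003]
wrist_force: [-0.7, 0.2, -0.9]
gripper_width: 0.501
finger_force: 0.0
```

Run:
```python
from h import *
go([(W((-84.4,-70,190)),.19-np.pi/2),(W((-84.4,-70,73)),.19-np.pi/2)])
```

```text
at [477.9  -4.2 190.5] h -1.387 case [-54.6   3.8 190.5] q6 1.14 q1 -0.24 w 0.501 F 0.0 [-0.7  0.2 -0.9] t 7.85
yaw -0.006 (q6 1.20) dx -0.0298 dy 0.0738 dz 0.0005
yaw -0.000 (q6 1.20) dx 0.0000 dy 0.0000 dz 0.1170
```

Request:
servo_tool(
  steps=[
    {"hand": 0.5,"dx": -0.03,"dy": 0.034,"dz": 0,"yaw": -0.006},
    {"hand": 0.5,"dx": 0,"dy": 0.04,"dz": 0,"yaw": 0},
    {"hand": 0.5,"dx": 0,"dy": 0,"dz": 0.04,"yaw": 0},
    {"hand": 0.5,"dx": 0,"dy": 0,"dz": 0.04,"yaw": 0},
    {"hand": 0.5,"dx": 0,"dy": 0,"dz": 0.025,"yaw": 0},
    {"hand": 0.5,"dx": 0,"dy": 0,"dz": 0.01,"yaw": 0},
    {"hand": 0.5,"dx": 0,"dy": 0,"dz": 0.002,"yaw": 0},
    {"hand": 0,"dx": 0,"dy": 0,"dz": 0,"yaw": 0},
    {"hand": 0,"dx": 0,"dy": 0,"dz": 0,"yaw": 0},
    {"hand": 0,"dx": 0,"dy": 0,"dz": 0,"yaw": 0},
    {"hand": 0,"dx": 0,"dy": 0,"dz": 0,"yaw": 0},
  ],
)

```text
time: 9.22
tcp_pos: [462.4, -82.2, 74.2]
orientation: [3.126, 0.306, 0.003]
wrist_force: [0.4, 3.5, 7.1]
gripper_width: 0.293
finger_force: 59.8
```

Run:
```python
from h import *
go([])
p0=np.array([-60,6.])
for th in np.arange(.2,1.61,.2): print(round(th,1),[round(float(v),1) for v in (-60*np.cos(th)+6*np.sin(th)+60,60*np.sin(th)+6*np.cos(th)-6)])
```

```text
at [462.4 -82.2  74.2] h -1.375 case [-84.5 -69.8  74.2] q6 0.96 q1 -0.41 w 0.293 F 59.805017709732056 [0.4 3.5 7.1] t 9.225
0.2 [2.4, 11.8]
0.4 [7.1, 22.9]
0.6 [13.9, 32.8]
0.8 [22.5, 41.2]
1.0 [32.6, 47.7]
1.2 [43.9, 52.1]
1.4 [55.7, 54.1]
1.6 [67.7, 53.8]
```

Request:
servo_tool(
  steps=[
    {"hand": 0,"dx": 0.0024,"dy": 0,"dz": -0.0118,"yaw": 0},
    {"hand": 0,"dx": 0.0047,"dy": 0,"dz": -0.0111,"yaw": 0},
    {"hand": 0,"dx": 0.0068,"dy": 0,"dz": -0.0099,"yaw": 0},
    {"hand": 0,"dx": 0.0086,"dy": 0,"dz": -0.0084,"yaw": 0},
    {"hand": 0,"dx": 0.0101,"dy": 0,"dz": -0.0065,"yaw": 0},
    {"hand": 0,"dx": 0.0113,"dy": 0,"dz": -0.0044,"yaw": 0},
    {"hand": 0,"dx": 0.0118,"dy": 0,"dz": -0.002,"yaw": 0},
    {"hand": 0,"dx": 0.01,"dy": 0,"dz": 0,"yaw": 0},
    {"hand": 0,"dx": 0,"dy": 0,"dz": 0,"yaw": 0},
  ],
)

```text
time: 10.35
tcp_pos: [529.2, -69.2, 128.4]
orientation: [3.126, 0.307, 0.009]
wrist_force: [0.9, 4.1, 6.1]
gripper_width: 0.275
finger_force: 58.4
```

Request:
servo_tool(
  steps=[
    {"hand": 0.5,"dx": 0,"dy": 0,"dz": 0,"yaw": 0},
    {"hand": 0.5,"dx": 0,"dy": 0,"dz": 0,"yaw": 0},
    {"hand": 0.5,"dx": 0,"dy": 0,"dz": -0.02,"yaw": 0},
    {"hand": 0.5,"dx": 0,"dy": 0,"dz": -0.04,"yaw": 0},
    {"hand": 0.5,"dx": 0,"dy": -0.05,"dz": 0,"yaw": 0},
    {"hand": 0.5,"dx": 0,"dy": -0.05,"dz": 0,"yaw": 0},
    {"hand": 0.5,"dx": 0,"dy": -0.04,"dz": 0,"yaw": 0},
  ],
)

```text
time: 11.22
tcp_pos: [498.3, 68.7, 187.4]
orientation: [3.126, 0.306, -0.0]
wrist_force: [1.5, -0.5, 0.1]
gripper_width: 0.502
finger_force: 0.0
```

Run:
```python
from h import *
s=shot('scene','s1')
cv2.imwrite('pics/s1c.png',cv2.resize(cv2.imread('pics/s1.png')[95:275,170:370],None,fx=3.3,fy=3.3,interpolation=cv2.INTER_CUBIC))
go([(W((20,70,190)),.19-np.pi/2),(W((20,70,82)),.19-np.pi/2)])
```

```text
at [496.2  72.6 187.2] h -1.373 case [-22.1  75.9 187.2] q6 1.29 q1 -0.08 w 0.501 F 0.0 [-1.6  3.1 -0.3] t 11.275
yaw 0.008 (q6 1.52) dx 0.0421 dy 0.0059 dz -0.0028
yaw -0.000 (q6 1.52) dx 0.0000 dy 0.0000 dz 0.1080
```

View pics/s1c.png

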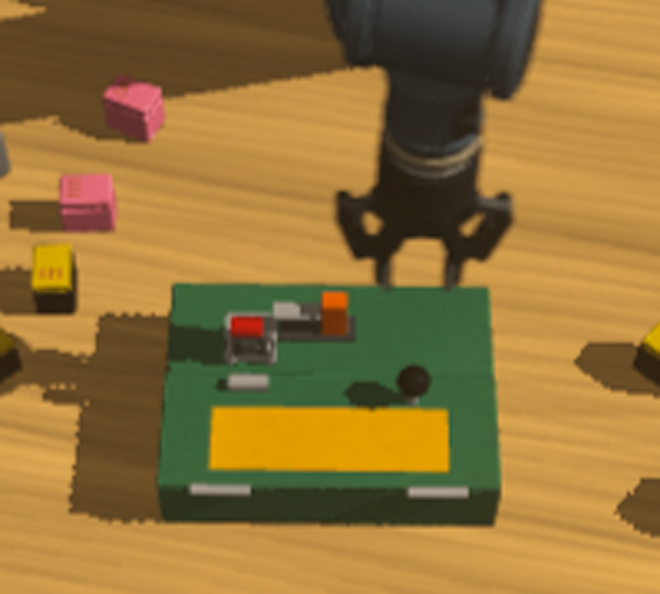

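Run:
```python
import numpy as np
f=lambda t:np.array([-85*np.cos(t)+36*np.sin(t),85*np.sin(t)+36*np.cos(t)])
for i in range(1,12): print(round(.145*i,3),(f(.145*i)-f(.145*(i-1))).round(1))
```

```text
0.145 [ 6.1 11.9]
0.29 [ 7.7 10.9]
0.435 [9.2 9.7]
0.58 [10.5  8.2]
0.725 [11.6  6.6]
0.87 [12.5  4.9]
1.015 [13.  3.]
1.16 [13.3  1.1]
1.305 [13.3 -0.8]
1.45 [13.1 -2.8]
1.595 [12.6 -4.6]
```

Request:
servo_tool(
  steps=[
    {"hand": 0.7,"dx": 0.042,"dy": 0.006,"dz": 0,"yaw": 0.008},
    {"hand": 0.7,"dx": 0,"dy": 0,"dz": 0.03,"yaw": 0},
    {"hand": 0.7,"dx": 0,"dy": 0,"dz": 0.03,"yaw": 0},
    {"hand": 0.7,"dx": 0,"dy": 0,"dz": 0.03,"yaw": 0},
    {"hand": 0.7,"dx": 0,"dy": 0,"dz": 0.015,"yaw": 0},
    {"hand": 0.7,"dx": 0,"dy": 0,"dz": 0,"yaw": 0},
    {"hand": 0,"dx": 0,"dy": 0,"dz": 0,"yaw": 0},
    {"hand": 0,"dx": 0,"dy": 0,"dz": 0,"yaw": 0},
    {"hand": 0,"dx": 0,"dy": 0,"dz": 0,"yaw": 0},
    {"hand": 0,"dx": 0,"dy": 0,"dz": 0,"yaw": 0},
  ],
)

```text
time: 12.52
tcp_pos: [540.9, 75.5, 84.6]
orientation: [-3.12, -0.286, -0.003]
wrist_force: [-1.4, 19.7, 7.8]
gripper_width: 0.293
finger_force: 58.4
```

Request:
servo_tool(
  steps=[
    {"hand": 0,"dx": 0,"dy": -0.0015,"dz": 0,"yaw": 0},
    {"hand": 0,"dx": 0.0061,"dy": 0,"dz": -0.0119,"yaw": 0},
    {"hand": 0,"dx": 0.0077,"dy": 0,"dz": -0.0109,"yaw": 0},
    {"hand": 0,"dx": 0.0092,"dy": 0,"dz": -0.0097,"yaw": 0},
    {"hand": 0,"dx": 0.0105,"dy": 0,"dz": -0.0082,"yaw": 0},
    {"hand": 0,"dx": 0.0116,"dy": 0,"dz": -0.0066,"yaw": 0},
  ],
)

```text
time: 13.28
tcp_pos: [583.5, 83.4, 128.5]
orientation: [-3.122, -0.292, 0.004]
wrist_force: [10.8, 18.0, -21.7]
gripper_width: 0.233
finger_force: 56.7
```

Run:
```python
from h import *
s=shot('scene','s2')
cv2.imwrite('pics/s2c.png',cv2.resize(cv2.imread('pics/s2.png')[115:275,210:350],None,fx=3.7,fy=3.7,interpolation=cv2.INTER_CUBIC))
go([])
```

```text
at [588.9  83.2 130.2] h -1.384 case [ 71.   68.7 130.2] q6 1.33 q1 -0.05 w 0.136 F 1.5028692036867142 [ 5.7  1.6 -1.3] t 13.325
```

View pics/s2c.png

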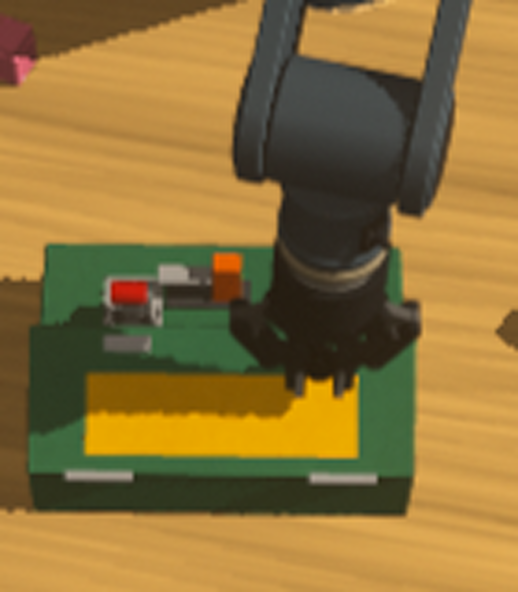

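Request:
servo_tool(
  steps=[
    {"hand": 0.7,"dx": 0,"dy": 0,"dz": -0.02,"yaw": 0},
    {"hand": 0.7,"dx": 0,"dy": 0,"dz": -0.05,"yaw": 0},
    {"hand": 0.7,"dx": -0.05,"dy": 0,"dz": 0,"yaw": 0},
    {"hand": 0.7,"dx": -0.05,"dy": 0,"dz": 0,"yaw": 0},
    {"hand": 0.7,"dx": -0.05,"dy": 0,"dz": 0,"yaw": 0},
    {"hand": 0.7,"dx": 0,"dy": 0,"dz": 0,"yaw": 0},
  ],
)

```text
time: 14.08
tcp_pos: [433.2, 52.1, 200.4]
orientation: [-3.127, -0.294, 0.005]
wrist_force: [1.5, -0.9, -0.6]
gripper_width: 0.699
finger_force: 0.0
```

Run:
```python
from h import *
s=shot('scene','s3');t=shot('top','t3')
a=cv2.imread('pics/s3.png')[130:270,200:350];b=cv2.imread('pics/t3.png')[130:270,200:350]
cv2.imwrite('pics/st3.png',cv2.resize(np.hstack([a,b]),None,fx=2.65,fy=2.65,interpolation=cv2.INTER_CUBIC))
go([])
f=lambda t:W((105-85*np.cos(t)+36*np.sin(t),70,64+85*np.sin(t)+36*np.cos(t)))
for th in (0,.1,.2,.3,.4,.5,.6): print(th,proj(s,f(th))[0].round(1),proj(t,f(th))[0].round(1))
```

```text
at [438.9  51.7 201. ] h -1.383 case [-82.2  66.1 201. ] q6 1.25 q1 -0.14 w 0.704 F 0.0 [-0.1 -0.3  0.8] t 14.175
0 [294.8 210.1] [242.5 191.4]
0.1 [295.  209.8] [242.  189.4]
0.2 [295.2 209.8] [241.5 187. ]
0.3 [295.3 210.1] [240.9 184.4]
0.4 [295.5 210.8] [240.2 181.6]
0.5 [295.7 211.8] [239.6 178.4]
0.6 [295.9 213.2] [238.9 175.1]
```

View pics/st3.png

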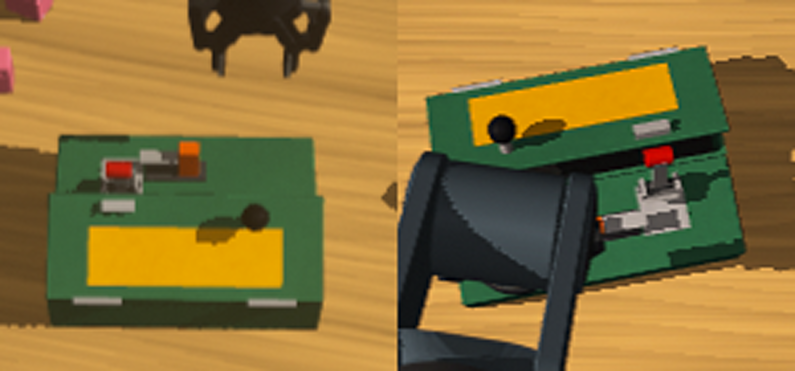

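Request:
servo_tool(
  steps=[
    {"hand": 0,"dx": 0.035,"dy": 0.013,"dz": 0,"yaw": 0},
    {"hand": 0,"dx": 0.035,"dy": 0.013,"dz": 0,"yaw": 0},
    {"hand": 0,"dx": 0,"dy": 0,"dz": 0.04,"yaw": 0},
    {"hand": 0,"dx": 0,"dy": 0,"dz": 0.04,"yaw": 0},
    {"hand": 0,"dx": 0,"dy": 0,"dz": 0.039,"yaw": 0},
    {"hand": 0,"dx": 0,"dy": 0,"dz": 0,"yaw": 0},
    {"hand": 0,"dx": 0.0115,"dy": 0,"dz": 0,"yaw": 0},
    {"hand": 0,"dx": 0,"dy": 0,"dz": 0,"yaw": 0},
  ],
)

```text
time: 15.18
tcp_pos: [521.2, 41.4, 81.8]
orientation: [3.127, 0.297, -0.008]
wrist_force: [-7.4, -3.6, -0.6]
gripper_width: -0.001
finger_force: 3.5
```

Request:
servo_tool(
  steps=[
    {"hand": 0,"dx": 0.0081,"dy": 0,"dz": -0.0131,"yaw": 0},
    {"hand": 0,"dx": 0.0098,"dy": 0,"dz": -0.0119,"yaw": 0},
    {"hand": 0,"dx": 0.0113,"dy": 0,"dz": -0.0104,"yaw": 0},
    {"hand": 0,"dx": 0,"dy": 0,"dz": 0,"yaw": 0},
  ],
)

```text
time: 15.68
tcp_pos: [554.3, 47.2, 118.9]
orientation: [3.126, 0.295, 0.01]
wrist_force: [-0.2, -0.5, 0.6]
gripper_width: 0.0
finger_force: 0.0
```

Request:
servo_tool(
  steps=[
    {"hand": 0,"dx": 0.0127,"dy": 0,"dz": -0.0087,"yaw": 0},
    {"hand": 0,"dx": 0.0138,"dy": 0,"dz": -0.0068,"yaw": 0},
    {"hand": 0,"dx": 0.0146,"dy": 0,"dz": -0.0049,"yaw": 0},
    {"hand": 0,"dx": 0.0151,"dy": 0,"dz": -0.0027,"yaw": 0},
    {"hand": 0,"dx": 0.015,"dy": 0,"dz": -0.001,"yaw": 0},
    {"hand": 0,"dx": 0.003,"dy": 0,"dz": 0,"yaw": 0},
    {"hand": 0,"dx": 0,"dy": 0,"dz": 0,"yaw": 0},
  ],
)

```text
time: 16.55
tcp_pos: [625.0, 60.9, 140.7]
orientation: [3.128, 0.294, 0.003]
wrist_force: [-0.8, 0.8, -0.3]
gripper_width: 0.002
finger_force: 0.3
```

Run:
```python
from h import *
s=shot('scene','s4')
cv2.imwrite('pics/s4c.png',cv2.resize(cv2.imread('pics/s4.png')[120:290,200:350],None,fx=3.4,fy=3.4,interpolation=cv2.INTER_CUBIC))
go([])
f=lambda t,y:W((105-110*np.cos(t)+6*np.sin(t),y,64+110*np.sin(t)+6*np.cos(t)))
for th in (1.2,1.3,1.4,1.5,1.6,1.7): print(th,((proj(s,[f(th,143),f(th,-143)])-[200,120])*3.4).round(0))
```

```text
at [625.   60.8 140.7] h -1.383 case [102.1  40.  140.7] q6 1.3 q1 -0.08 w 0.001 F 0.18992496945429593 [-0.9 -0.5 -0.3] t 16.6
1.2 [[424. 317.]
 [ 49. 313.]]
1.3 [[425. 327.]
 [ 48. 323.]]
1.4 [[426. 338.]
 [ 47. 334.]]
1.5 [[427. 350.]
 [ 45. 346.]]
1.6 [[428. 363.]
 [ 44. 359.]]
1.7 [[428. 377.]
 [ 44. 373.]]
```

View pics/s4c.png

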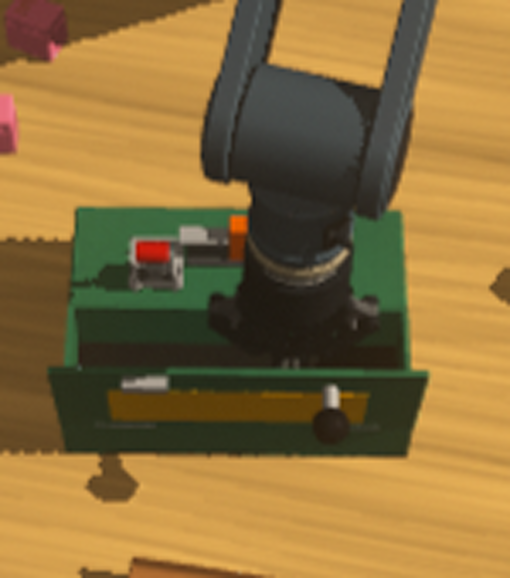

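The lid stands at about 1.66 rad: its top edge in the crop runs from (48,368) to (428,373). Now for the packs, checking first that none has been knocked.

Run:
```python
from h import *
t=shot('top')
for x in packs(t): print(x)
p,h,_=pose(); H=np.pi/2; up=(p[0],p[1],215)
A=(555.5,345.6,215); go([(up,h),(A,-.524+H),((*A[:2],9),-.524+H),(A,-.524+H),(W((58,93,215)),.19+H)])
```

```text
(884.9, -470.5, 147.6, 121.8, -0.002, 643, array([449.2,  66.7]))
(908.2, 42.2, 154.2, 8.1, -1.567, 120, array([258.6,  62.3]))
(894.2, -33.8, 90.4, 42.4, -1.57, 139, array([288.8,  68.7]))
(860.8, 103.8, 200.5, 17.7, -1.534, 219, array([235.8,  79. ]))
(835.9, 151.5, 164.4, 15.3, -1.522, 175, array([214.4,  87.5]))
(742.2, 288.7, 184.8, 8.9, -1.535, 102, array([164.5, 120.2]))
(731.8, -425.5, 235.7, 28.8, 1.523, 355, array([433. , 125.9]))
(738.7, -137.8, 187.0, 13.4, -1.567, 160, array([325.8, 121.6]))
(724.1, -77.6, 166.0, 20.6, 1.5, 193, array([301.8, 126.7]))
(723.3, 384.7, 154.4, 10.6, -1.564, 141, array([129.6, 126.6]))
(704.7, -515.9, 90.2, 9.6, 1.528, 66, array([462.7, 134.6]))
(634.8, 270.6, 104.9, 13.0, 1.469, 68, array([173.3, 158.7]))
(623.6, 375.4, 142.1, 10.4, -1.564, 113, array([130.4, 162.4]))
(618.7, 274.0, 107.6, 10.4, -1.565, 94, array([172.4, 164.6]))
(616.5, -694.3, 55.9, 23.9, -1.567, 142, array([532.4, 167.4]))
(612.3, -320.9, 101.3, 13.1, -1.566, 93, array([392.7, 168.8]))
(580.6, 455.3, 144.2, 13.1, -1.564, 154, array([101.9, 178.7]))
(569.9, 418.4, 194.3, 5
[... 1941 characters left out ...]

(178.7, 93.9, 118.6, 7.1, -1.564, 76, array([233.9, 331.7]))
(111.7, 193.0, 66.3, 14.4, -1.564, 70, array([194.3, 359.1]))
(95.5, 145.2, 156.2, 13.8, 1.557, 230, array([213.5, 365.4]))
(95.0, -544.5, 197.9, 9.3, -1.554, 133, array([487. , 369.5]))
(46.8, 155.3, 111.9, 12.8, -1.529, 104, array([212.5, 384.6]))
at [625.   60.8 140.7] h -1.383 case [102.2  39.9 140.7] q6 1.3 q1 -0.08 w 0.003 F 0.14448616027948447 [-0.3  0.4  0. ] t 16.65
yaw -0.000 (q6 1.48) dx 0.0000 dy 0.0000 dz -0.0743
yaw 0.712 (q6 2.65) dx -0.2027 dy -0.2118 dz -0.0000
yaw -0.000 (q6 2.65) dx 0.0000 dy 0.0000 dz 0.2060
yaw -0.000 (q6 2.65) dx 0.0000 dy 0.0000 dz -0.2060
yaw -0.714 (q6 1.56) dx -0.0297 dy 0.2397 dz -0.0000
```

```bash
cat >> h.py <<'E'
_pk=packs
def packs(p,z=48,amin=100):
    global YEL
    for s in (150,170,190,210,225):
        YEL=((20,s,90),(34,255,255))
        for x in _pk(p,amin,z):
            if 44<x[2]<62 and 30<x[3]<46: print('S',s,x)
E
python3 - <<'E'
from h import *
t=shot('top'); packs(t); s=shot('scene'); print(); packs(s)
E
```

```text
S 150 (537.0, -275.4, 53.1, 37.9, -0.647, 229, array([374.8, 195.9]))
S 170 (555.0, 346.6, 51.1, 38.9, -0.524, 223, array([142.7, 188. ]))
S 170 (536.7, -275.2, 52.5, 37.9, -0.647, 228, array([374.7, 196. ]))
S 170 (449.9, -272.2, 51.1, 38.8, 0.272, 238, array([374.4, 228.4]))
S 190 (554.6, 346.0, 51.0, 37.7, -0.53, 220, array([142.8, 188. ]))
S 190 (536.7, -275.2, 52.5, 37.9, -0.647, 228, array([374.7, 196. ]))
S 190 (449.9, -272.2, 51.1, 38.8, 0.272, 238, array([374.4, 228.4]))
S 210 (554.6, 346.1, 50.9, 37.7, -0.524, 214, array([142.8, 188.2]))
S 210 (536.7, -275.2, 52.4, 37.9, -0.655, 227, array([374.7, 196. ]))
S 210 (450.1, -272.2, 50.2, 38.8, 0.272, 235, array([374.4, 228.4]))
S 225 (554.4, 345.8, 50.9, 36.8, -0.524, 212, array([142.9, 188.1]))
S 225 (537.1, -275.2, 51.9, 37.3, -0.647, 223, array([374.7, 196. ]))
S 225 (450.0, -272.2, 50.0, 38.8, 0.272, 230, array([374.5, 228.4]))

S 150 (453.5, -273.4, 59.2, 38.6, 0.283, 181, array([185.3, 175.8]))
S 150 (538.8, -275.2, 54.0, 45.0, -0.66, 197, array([176. , 198.9]))
S 150 (422.4, 292.8, 54.4, 45.0, 1.034, 191, array([373.9, 1
[... 475 characters left out ...]
176.1, 199.2]))
S 190 (423.7, 293.2, 52.4, 43.2, 1.034, 179, array([373.9, 199.4]))
S 190 (557.7, 344.2, 54.2, 38.9, -0.53, 200, array([388.2, 242.4]))
S 210 (454.4, -271.7, 56.6, 35.7, 0.283, 165, array([185.5, 176. ]))
S 210 (540.4, -274.7, 52.1, 42.0, -0.66, 178, array([176.1, 199.4]))
S 210 (424.0, 292.7, 51.8, 42.2, 1.034, 169, array([373.7, 199.4]))
S 210 (558.0, 343.6, 52.7, 38.5, -0.5, 188, array([388.1, 242.4]))
S 225 (454.4, -271.5, 56.3, 35.5, 0.296, 153, array([185.5, 175.7]))
S 225 (541.4, -275.2, 50.2, 41.9, -0.649, 172, array([176. , 199.5]))
S 225 (422.3, 293.0, 50.9, 38.2, 1.085, 150, array([373.8, 199.1]))
S 225 (557.1, 344.1, 50.5, 37.2, -0.533, 175, array([388.3, 242.2]))
```

Request:
servo_tool(
  steps=[
    {"hand": 0.4,"dx": -0.01,"dy": 0,"dz": 0,"yaw": 0},
    {"hand": 0.8,"dx": -0.02,"dy": 0,"dz": -0.035,"yaw": 0},
    {"hand": 0.8,"dx": 0.03,"dy": 0,"dz": -0.04,"yaw": 0},
  ],
)

```text
time: 17.12
tcp_pos: [618.3, 60.8, 213.7]
orientation: [-3.126, -0.293, 0.017]
wrist_force: [1.1, 0.0, -0.3]
gripper_width: 0.637
finger_force: 0.0
```

Request:
servo_tool(
  steps=[
    {"hand": 0.8,"dx": 0,"dy": 0,"dz": 0,"yaw": 0.178},
    {"hand": 0.8,"dx": 0,"dy": 0,"dz": 0,"yaw": 0.178},
    {"hand": 0.8,"dx": 0,"dy": 0,"dz": 0,"yaw": 0.178},
    {"hand": 0.8,"dx": 0,"dy": 0,"dz": 0,"yaw": 0.178},
    {"hand": 0.8,"dx": -0.034,"dy": -0.035,"dz": 0,"yaw": 0},
    {"hand": 0.8,"dx": -0.034,"dy": -0.035,"dz": 0,"yaw": 0},
    {"hand": 0.8,"dx": -0.034,"dy": -0.035,"dz": 0,"yaw": 0},
    {"hand": 0.8,"dx": -0.034,"dy": -0.035,"dz": 0,"yaw": 0},
    {"hand": 0.8,"dx": -0.034,"dy": -0.035,"dz": 0,"yaw": 0},
    {"hand": 0.8,"dx": -0.032,"dy": -0.035,"dz": 0,"yaw": 0},
    {"hand": 0.8,"dx": 0,"dy": 0,"dz": 0,"yaw": 0},
    {"hand": 0.8,"dx": 0,"dy": 0,"dz": 0,"yaw": 0},
  ],
)

```text
time: 18.62
tcp_pos: [554.4, 343.2, 215.1]
orientation: [3.034, -0.813, 0.0]
wrist_force: [-0.1, -0.5, -0.4]
gripper_width: 0.8
finger_force: 0.0
```

```bash
cat >> h.py <<'E'
def pick(x,y,yaw,slot,z=9):
    H=np.pi/2; go([((x,y,z),yaw+H),((x,y,215),yaw+H),(W((58,slot,215)),.19+H),(W((58,slot,z+6)),.19+H)])
E
python3 - <<'E'
from h import *
pick(555.5,345.4,-.524,93)
E
```

```text
at [554.4 343.2 215.1] h -2.095 case [ 86.1 330.5 215.1] q6 2.48 q1 0.38 w 0.8 F 0.0 [-0.1 -0.5 -0.4] t 18.625
yaw 0.000 (q6 2.65) dx -0.0001 dy -0.0025 dz 0.2061
yaw -0.000 (q6 2.65) dx 0.0000 dy 0.0000 dz -0.2060
yaw -0.714 (q6 1.56) dx -0.0297 dy 0.2395 dz -0.0000
yaw -0.000 (q6 1.56) dx 0.0000 dy 0.0000 dz 0.2000
```

Request:
servo_tool(
  steps=[
    {"hand": 0.8,"dx": 0,"dy": -0.0025,"dz": 0.05,"yaw": 0},
    {"hand": 0.8,"dx": 0,"dy": 0,"dz": 0.05,"yaw": 0},
    {"hand": 0.8,"dx": 0,"dy": 0,"dz": 0.05,"yaw": 0},
    {"hand": 0.8,"dx": 0,"dy": 0,"dz": 0.04,"yaw": 0},
    {"hand": 0.8,"dx": 0,"dy": 0,"dz": 0.016,"yaw": 0},
    {"hand": 0.8,"dx": 0,"dy": 0,"dz": 0,"yaw": 0},
    {"hand": 0,"dx": 0,"dy": 0,"dz": 0,"yaw": 0},
    {"hand": 0,"dx": 0,"dy": 0,"dz": 0,"yaw": 0},
    {"hand": 0,"dx": 0,"dy": 0,"dz": 0,"yaw": 0},
    {"hand": 0,"dx": 0,"dy": 0,"dz": 0,"yaw": 0},
  ],
)

```text
time: 19.88
tcp_pos: [557.5, 346.5, 11.5]
orientation: [-3.032, 0.813, -0.005]
wrist_force: [0.3, -0.3, 6.4]
gripper_width: 0.418
finger_force: 60.7
```

Request:
servo_tool(
  steps=[
    {"hand": 0,"dx": 0,"dy": 0,"dz": -0.026,"yaw": 0},
    {"hand": 0,"dx": 0,"dy": 0,"dz": -0.045,"yaw": 0},
    {"hand": 0,"dx": 0,"dy": 0,"dz": -0.045,"yaw": 0},
    {"hand": 0,"dx": 0,"dy": 0,"dz": -0.045,"yaw": 0},
    {"hand": 0,"dx": 0,"dy": 0,"dz": -0.045,"yaw": 0},
    {"hand": 0,"dx": 0,"dy": 0,"dz": 0,"yaw": -0.178},
    {"hand": 0,"dx": 0,"dy": 0,"dz": 0,"yaw": -0.178},
    {"hand": 0,"dx": 0,"dy": 0,"dz": 0,"yaw": -0.179},
    {"hand": 0,"dx": 0,"dy": 0,"dz": 0,"yaw": -0.179},
    {"hand": 0,"dx": -0.01,"dy": 0.04,"dz": 0,"yaw": 0},
    {"hand": 0,"dx": -0.01,"dy": 0.04,"dz": 0,"yaw": 0},
    {"hand": 0,"dx": -0.0097,"dy": 0.04,"dz": 0,"yaw": 0},
  ],
)

```text
time: 21.38
tcp_pos: [548.8, 221.5, 215.2]
orientation: [3.127, 0.299, -0.0]
wrist_force: [-0.4, -0.2, -1.4]
gripper_width: 0.415
finger_force: 60.4
```

Request:
servo_tool(
  steps=[
    {"hand": 0,"dx": 0,"dy": 0.04,"dz": 0,"yaw": 0},
    {"hand": 0,"dx": 0,"dy": 0.04,"dz": 0,"yaw": 0},
    {"hand": 0,"dx": 0,"dy": 0.0395,"dz": 0,"yaw": 0},
    {"hand": 0,"dx": 0,"dy": 0,"dz": 0,"yaw": 0},
    {"hand": 0,"dx": 0,"dy": 0,"dz": 0,"yaw": 0},
  ],
)

```text
time: 22.0
tcp_pos: [571.5, 105.5, 215.2]
orientation: [-3.127, -0.297, 0.001]
wrist_force: [-0.2, -0.0, -1.7]
gripper_width: 0.414
finger_force: 60.6
```

Run:
```python
from h import *
pick(555.5,345.4,-.524,93)
s=shot('scene'); packs(s,z=248,amin=60); print(proj(s,W((58,93,248))))
```

```text
at [571.5 105.5 215.2] h -1.381 case [ 58.1  93.9 215.2] q6 1.37 q1 -0.01 w 0.414 F 60.55791735649109 [-0.2 -0.  -1.7] t 22.0
yaw 0.713 (q6 2.65) dx -0.1339 dy -0.1997 dz 0.2062
yaw -0.000 (q6 2.65) dx 0.0000 dy 0.0000 dz -0.2060
yaw -0.714 (q6 1.56) dx -0.0297 dy 0.2395 dz -0.0000
yaw -0.000 (q6 1.56) dx 0.0000 dy 0.0000 dz 0.2000
S 150 (585.5, -205.5, 49.3, 32.0, 0.283, 180, array([185.4, 175.8]))
S 150 (656.6, -207.1, 45.0, 37.5, -0.66, 195, array([176. , 198.9]))
S 150 (559.6, 266.5, 45.1, 37.5, 1.034, 189, array([373.9, 199.1]))
S 170 (585.5, -205.5, 49.3, 32.0, 0.283, 180, array([185.4, 175.8]))
S 170 (656.6, -207.1, 45.0, 37.5, -0.66, 195, array([176. , 198.9]))
S 170 (559.6, 266.5, 45.1, 37.5, 1.034, 189, array([373.9, 199.1]))
S 190 (586.4, -205.2, 47.5, 32.0, 0.283, 175, array([185.4, 176. ]))
[[307.60229808 191.98130684]]
```

Request:
servo_tool(
  steps=[
    {"hand": 0,"dx": 0,"dy": 0.001,"dz": 0.05,"yaw": 0},
    {"hand": 0,"dx": 0,"dy": 0,"dz": 0.05,"yaw": 0},
    {"hand": 0,"dx": 0,"dy": 0,"dz": 0.05,"yaw": 0},
    {"hand": 0,"dx": 0,"dy": 0,"dz": 0.035,"yaw": 0},
    {"hand": 0,"dx": 0,"dy": 0,"dz": 0.014,"yaw": 0},
    {"hand": 0,"dx": 0,"dy": 0,"dz": 0,"yaw": 0},
    {"hand": 0.52,"dx": 0,"dy": 0,"dz": 0,"yaw": 0},
    {"hand": 0.52,"dx": 0,"dy": 0,"dz": 0,"yaw": 0},
    {"hand": 0.52,"dx": 0,"dy": 0,"dz": -0.02,"yaw": 0},
    {"hand": 0.52,"dx": 0,"dy": 0,"dz": -0.05,"yaw": 0},
    {"hand": 0.52,"dx": 0,"dy": 0,"dz": -0.05,"yaw": 0},
    {"hand": 0.8,"dx": 0,"dy": 0,"dz": -0.05,"yaw": 0},
  ],
)

```text
time: 23.55
tcp_pos: [572.6, 105.0, 189.0]
orientation: [3.127, 0.299, 0.004]
wrist_force: [0.6, -0.6, -0.2]
gripper_width: 0.719
finger_force: 0.0
```

Request:
servo_tool(
  steps=[
    {"hand": 0.8,"dx": 0,"dy": 0,"dz": -0.029,"yaw": 0},
    {"hand": 0.8,"dx": 0,"dy": 0,"dz": 0,"yaw": 0},
  ],
)

```text
time: 23.8
tcp_pos: [574.4, 105.0, 219.1]
orientation: [3.127, 0.299, 0.014]
wrist_force: [0.7, 0.3, -0.1]
gripper_width: 0.802
finger_force: 0.0
```

Run:
```python
from h import *
s=shot('scene','s5'); packs(s,amin=140); t=shot('top'); packs(t,amin=200)
pick(421,294,1.032,31)
```

```text
S 150 (453.5, -273.3, 59.2, 38.4, 0.283, 179, array([185.4, 175.7]))
S 150 (538.8, -275.2, 54.0, 44.8, -0.66, 194, array([175.9, 199. ]))
S 150 (422.4, 292.8, 54.4, 45.0, 1.034, 189, array([373.9, 199.1]))
S 170 (453.5, -273.3, 59.2, 38.4, 0.283, 179, array([185.4, 175.7]))
S 170 (538.8, -275.2, 54.0, 44.8, -0.66, 194, array([175.9, 199. ]))
S 170 (422.4, 292.8, 54.4, 45.0, 1.034, 189, array([373.9, 199.1]))
S 190 (454.5, -273.0, 57.0, 38.4, 0.283, 174, array([185.3, 176. ]))
S 190 (540.3, -274.9, 52.3, 43.0, -0.649, 186, array([176.1, 199.2]))
S 190 (423.7, 293.2, 52.4, 43.2, 1.034, 179, array([373.9, 199.4]))
S 210 (454.3, -271.7, 56.8, 35.7, 0.283, 166, array([185.5, 176. ]))
S 210 (540.4, -274.7, 52.1, 42.0, -0.66, 178, array([176.1, 199.4]))
S 210 (424.0, 292.7, 51.8, 42.2, 1.034, 169, array([373.7, 199.4]))
S 225 (454.4, -271.5, 56.3, 35.5, 0.296, 153, array([185.5, 175.7]))
S 225 (541.3, -275.1, 50.0, 41.9, -0.649, 171, array([176. , 199.5]))
S 225 (422.4, 292.9, 50.5, 38.9, 1.05, 153, array([373.8, 199.1]))
S 150 (536.7, -275.2, 52.5, 37.9, -0.647, 228, array([374.7, 196. ]))
[... 242 characters left out ...]
 -0.647, 228, array([374.7, 196. ]))
S 190 (449.9, -272.2, 51.1, 38.8, 0.272, 238, array([374.4, 228.4]))
S 210 (536.7, -275.2, 52.4, 37.9, -0.655, 227, array([374.7, 196. ]))
S 210 (449.8, -272.2, 50.9, 38.8, 0.272, 236, array([374.4, 228.5]))
S 225 (536.9, -275.4, 51.9, 37.8, -0.645, 224, array([374.7, 196. ]))
S 225 (450.1, -272.2, 50.2, 38.8, 0.272, 231, array([374.5, 228.4]))
at [571.9 104.7 215.4] h -1.38 case [ 58.3  93.1 215.4] q6 1.37 q1 -0.01 w 0.803 F 0.0 [ 0.   0.3 -0.1] t 23.9
yaw -0.841 (q6 1.15) dx 0.0851 dy -0.2266 dz 0.2064
yaw -0.000 (q6 1.15) dx 0.0000 dy 0.0000 dz -0.2060
yaw 0.842 (q6 1.46) dx 0.1121 dy 0.2765 dz -0.0000
yaw -0.000 (q6 1.46) dx 0.0000 dy 0.0000 dz 0.2000
```

Request:
servo_tool(
  steps=[
    {"hand": 0.8,"dx": 0,"dy": 0,"dz": 0,"yaw": -0.168},
    {"hand": 0.8,"dx": 0,"dy": 0,"dz": 0,"yaw": -0.168},
    {"hand": 0.8,"dx": 0,"dy": 0,"dz": 0,"yaw": -0.168},
    {"hand": 0.8,"dx": 0,"dy": 0,"dz": 0,"yaw": -0.168},
    {"hand": 0.8,"dx": 0,"dy": 0,"dz": 0,"yaw": -0.169},
    {"hand": 0.8,"dx": 0.017,"dy": -0.045,"dz": 0,"yaw": 0},
    {"hand": 0.8,"dx": 0.017,"dy": -0.045,"dz": 0,"yaw": 0},
    {"hand": 0.8,"dx": 0.017,"dy": -0.046,"dz": 0,"yaw": 0},
    {"hand": 0.8,"dx": 0.017,"dy": -0.045,"dz": 0,"yaw": 0},
    {"hand": 0.8,"dx": 0.017,"dy": -0.0455,"dz": 0,"yaw": 0},
    {"hand": 0.8,"dx": 0,"dy": 0,"dz": 0,"yaw": 0},
    {"hand": 0.8,"dx": 0,"dy": 0,"dz": 0,"yaw": 0},
  ],
)

```text
time: 25.4
tcp_pos: [421.4, 293.3, 214.2]
orientation: [2.733, 1.55, -0.003]
wrist_force: [0.9, -1.6, -0.1]
gripper_width: 0.802
finger_force: 0.0
```

Run:
```python
from h import *
pick(421,294,1.032,31)
```

```text
at [421.4 293.3 214.2] h -0.539 case [-53.9 306.7 214.2] q6 0.93 q1 0.39 w 0.802 F 0.0 [ 0.9 -1.6 -0.1] t 25.4
yaw -0.000 (q6 1.15) dx 0.0004 dy -0.0007 dz 0.2052
yaw -0.000 (q6 1.15) dx 0.0000 dy 0.0000 dz -0.2060
yaw 0.842 (q6 1.46) dx 0.1121 dy 0.2765 dz -0.0000
yaw -0.000 (q6 1.46) dx 0.0000 dy 0.0000 dz 0.2000
```

Request:
servo_tool(
  steps=[
    {"hand": 0.8,"dx": 0,"dy": 0,"dz": 0.05,"yaw": 0},
    {"hand": 0.8,"dx": 0,"dy": 0,"dz": 0.05,"yaw": 0},
    {"hand": 0.8,"dx": 0,"dy": 0,"dz": 0.05,"yaw": 0},
    {"hand": 0.8,"dx": 0,"dy": 0,"dz": 0.04,"yaw": 0},
    {"hand": 0.8,"dx": 0,"dy": 0,"dz": 0.016,"yaw": 0},
    {"hand": 0.8,"dx": 0,"dy": 0,"dz": 0,"yaw": 0},
    {"hand": 0,"dx": 0,"dy": 0,"dz": 0,"yaw": 0},
    {"hand": 0,"dx": 0,"dy": 0,"dz": 0,"yaw": 0},
    {"hand": 0,"dx": 0,"dy": 0,"dz": 0,"yaw": 0},
    {"hand": 0,"dx": 0,"dy": 0,"dz": 0,"yaw": 0},
  ],
)

```text
time: 26.65
tcp_pos: [422.6, 294.0, 10.9]
orientation: [2.733, 1.549, 0.005]
wrist_force: [0.1, -0.2, 6.6]
gripper_width: 0.413
finger_force: 60.9
```

Request:
servo_tool(
  steps=[
    {"hand": 0,"dx": 0,"dy": 0,"dz": -0.026,"yaw": 0},
    {"hand": 0,"dx": 0,"dy": 0,"dz": -0.045,"yaw": 0},
    {"hand": 0,"dx": 0,"dy": 0,"dz": -0.045,"yaw": 0},
    {"hand": 0,"dx": 0,"dy": 0,"dz": -0.045,"yaw": 0},
    {"hand": 0,"dx": 0,"dy": 0,"dz": -0.045,"yaw": 0},
    {"hand": 0,"dx": 0,"dy": 0,"dz": 0,"yaw": 0.168},
    {"hand": 0,"dx": 0,"dy": 0,"dz": 0,"yaw": 0.168},
    {"hand": 0,"dx": 0,"dy": 0,"dz": 0,"yaw": 0.168},
    {"hand": 0,"dx": 0,"dy": 0,"dz": 0,"yaw": 0.168},
    {"hand": 0,"dx": 0,"dy": 0,"dz": 0,"yaw": 0.17},
    {"hand": 0,"dx": 0.02,"dy": 0.04,"dz": 0,"yaw": 0},
    {"hand": 0,"dx": 0.02,"dy": 0.04,"dz": 0,"yaw": 0},
  ],
)

```text
time: 28.15
tcp_pos: [475.7, 222.0, 215.5]
orientation: [3.127, 0.299, 0.001]
wrist_force: [0.6, -0.3, -2.0]
gripper_width: 0.414
finger_force: 60.6
```

Request:
servo_tool(
  steps=[
    {"hand": 0,"dx": 0.02,"dy": 0.04,"dz": 0,"yaw": 0},
    {"hand": 0,"dx": 0.02,"dy": 0.04,"dz": 0,"yaw": 0},
    {"hand": 0,"dx": 0.02,"dy": 0.04,"dz": 0,"yaw": 0},
    {"hand": 0,"dx": 0.012,"dy": 0.04,"dz": 0,"yaw": 0},
    {"hand": 0,"dx": 0,"dy": 0.036,"dz": 0,"yaw": 0},
    {"hand": 0,"dx": 0,"dy": 0,"dz": 0,"yaw": 0},
    {"hand": 0,"dx": 0,"dy": 0,"dz": 0,"yaw": 0},
  ],
)

```text
time: 29.02
tcp_pos: [582.6, 43.8, 215.1]
orientation: [-3.127, -0.295, 0.001]
wrist_force: [0.8, -0.2, -2.5]
gripper_width: 0.417
finger_force: 60.8
```

Run:
```python
from h import *
go([(W((58,31,215)),.19-np.pi/2)])
```

```text
at [582.6  43.8 215.1] h -1.382 case [ 57.4  31.2 215.1] q6 1.27 q1 -0.12 w 0.417 F 60.83392381668091 [ 0.8 -0.2 -2.5] t 29.025
yaw -0.002 (q6 1.46) dx 0.0006 dy 0.0002 dz 0.0001
```

Request:
servo_tool(
  steps=[
    {"hand": 0,"dx": 0,"dy": 0,"dz": 0.05,"yaw": 0},
    {"hand": 0,"dx": 0,"dy": 0,"dz": 0.05,"yaw": 0},
    {"hand": 0,"dx": 0,"dy": 0,"dz": 0.05,"yaw": 0},
    {"hand": 0,"dx": 0,"dy": 0,"dz": 0.035,"yaw": 0},
    {"hand": 0,"dx": 0,"dy": 0,"dz": 0.014,"yaw": 0},
    {"hand": 0,"dx": 0,"dy": 0,"dz": 0,"yaw": 0},
    {"hand": 0.52,"dx": 0,"dy": 0,"dz": 0,"yaw": 0},
    {"hand": 0.52,"dx": 0,"dy": 0,"dz": 0,"yaw": 0},
    {"hand": 0.52,"dx": 0,"dy": 0,"dz": -0.02,"yaw": 0},
    {"hand": 0.52,"dx": 0,"dy": 0,"dz": -0.05,"yaw": 0},
    {"hand": 0.52,"dx": 0,"dy": 0,"dz": -0.05,"yaw": 0},
    {"hand": 0.8,"dx": 0,"dy": 0,"dz": -0.05,"yaw": 0},
  ],
)

```text
time: 30.52
tcp_pos: [583.4, 43.5, 188.2]
orientation: [3.128, 0.296, 0.001]
wrist_force: [1.3, -0.3, 0.1]
gripper_width: 0.716
finger_force: 0.0
```

Request:
servo_tool(
  steps=[
    {"hand": 0.8,"dx": 0,"dy": 0,"dz": -0.029,"yaw": 0},
    {"hand": 0.8,"dx": 0,"dy": 0,"dz": 0,"yaw": 0},
  ],
)

```text
time: 30.78
tcp_pos: [585.3, 43.3, 218.4]
orientation: [3.126, 0.296, 0.011]
wrist_force: [0.9, -0.5, -0.5]
gripper_width: 0.8
finger_force: 0.0
```

Run:
```python
from h import *
t=shot('top','t6'); packs(t,z=54,amin=120)
pick(538,-275.2,-.65,-93)
pick(451.2,-272.5,.275,-93)
```

```text
S 150 (535.9, -274.0, 52.3, 37.7, -0.647, 227, array([374.7, 196. ]))
S 150 (449.5, -271.0, 50.9, 38.7, 0.272, 237, array([374.4, 228.4]))
S 170 (535.9, -274.0, 52.3, 37.7, -0.647, 227, array([374.7, 196. ]))
S 170 (449.5, -271.0, 50.9, 38.7, 0.272, 237, array([374.4, 228.4]))
S 190 (535.9, -274.0, 52.3, 37.7, -0.647, 227, array([374.7, 196. ]))
S 190 (449.5, -271.0, 50.9, 38.7, 0.272, 237, array([374.4, 228.4]))
S 210 (535.9, -274.0, 52.1, 37.7, -0.655, 226, array([374.7, 196. ]))
S 210 (449.3, -271.0, 50.6, 38.7, 0.272, 235, array([374.4, 228.5]))
S 225 (536.3, -273.9, 51.7, 37.1, -0.647, 223, array([374.7, 196. ]))
S 225 (449.7, -270.9, 49.9, 38.7, 0.272, 229, array([374.4, 228.4]))
at [583.8  43.4 216.4] h -1.382 case [ 58.5  30.6 216.4] q6 1.27 q1 -0.12 w 0.803 F 0.0 [ 0.9  0.6 -0.7] t 30.825
yaw 0.839 (q6 1.75) dx 0.1563 dy 0.2814 dz 0.2074
yaw -0.000 (q6 1.75) dx 0.0000 dy 0.0000 dz -0.2060
yaw -0.840 (q6 1.25) dx 0.1047 dy -0.1806 dz -0.0000
yaw -0.000 (q6 1.25) dx 0.0000 dy 0.0000 dz 0.2000
at [583.8  43.4 216.4] h -1.382 case [ 58.5  30.6 216.4] q6 1.27 q1 -0.12 w 0.803 F 0.0 [ 0.9  0.6 -0.7] t 30.825
yaw -0.086 (q6 0.75) dx -0.2134 dy 0.2680 dz 0.2074
yaw -0.000 (q6 0.75) dx 0.0000 dy 0.0000 dz -0.2060
yaw 0.085 (q6 1.25) dx 0.1894 dy -0.1616 dz -0.0000
yaw -0.000 (q6 1.25) dx 0.0000 dy 0.0000 dz 0.2000
```

Request:
servo_tool(
  steps=[
    {"hand": 0.8,"dx": 0,"dy": 0,"dz": 0,"yaw": 0.168},
    {"hand": 0.8,"dx": 0,"dy": 0,"dz": 0,"yaw": 0.168},
    {"hand": 0.8,"dx": 0,"dy": 0,"dz": 0,"yaw": 0.168},
    {"hand": 0.8,"dx": 0,"dy": 0,"dz": 0,"yaw": 0.168},
    {"hand": 0.8,"dx": 0,"dy": 0,"dz": 0,"yaw": 0.167},
    {"hand": 0.8,"dx": 0.026,"dy": 0.047,"dz": 0,"yaw": 0},
    {"hand": 0.8,"dx": 0.026,"dy": 0.047,"dz": 0,"yaw": 0},
    {"hand": 0.8,"dx": 0.026,"dy": 0.047,"dz": 0,"yaw": 0},
    {"hand": 0.8,"dx": 0.026,"dy": 0.047,"dz": 0,"yaw": 0},
    {"hand": 0.8,"dx": 0.026,"dy": 0.047,"dz": 0,"yaw": 0},
    {"hand": 0.8,"dx": 0.026,"dy": 0.047,"dz": 0,"yaw": 0},
    {"hand": 0.8,"dx": 0,"dy": 0,"dz": 0,"yaw": 0},
  ],
)

```text
time: 32.33
tcp_pos: [535.5, -279.1, 213.0]
orientation: [2.974, -1.012, -0.004]
wrist_force: [-0.5, 0.2, 1.5]
gripper_width: 0.799
finger_force: 0.0
```

Run:
```python
from h import *
s=shot('scene');packs(s,amin=140)
pick(538,-275.2,-.65,-93)
```

```text
S 150 (453.5, -273.3, 59.2, 38.4, 0.283, 178, array([185.4, 175.8]))
S 150 (538.9, -275.3, 53.8, 44.8, -0.66, 193, array([176., 199.]))
S 170 (453.5, -273.3, 59.2, 38.4, 0.283, 178, array([185.4, 175.8]))
S 170 (538.9, -275.3, 53.8, 44.8, -0.66, 193, array([176., 199.]))
S 190 (454.5, -273.0, 57.0, 38.4, 0.283, 174, array([185.3, 176. ]))
S 190 (540.3, -274.9, 52.3, 43.0, -0.649, 185, array([176.1, 199.2]))
S 210 (454.3, -271.7, 56.8, 35.7, 0.283, 165, array([185.5, 175.9]))
S 210 (540.4, -274.7, 52.1, 42.0, -0.66, 177, array([176.1, 199.4]))
S 225 (454.4, -271.5, 56.3, 35.5, 0.296, 153, array([185.5, 175.7]))
S 225 (541.2, -275.2, 50.0, 41.8, -0.649, 168, array([176. , 199.4]))
at [ 535.5 -276.6  213. ] h -2.225 case [ -49.4 -274.5  213. ] q6 1.56 q1 -0.66 w 0.8 F 0.0 [0.8 0.8 0.5] t 32.375
yaw -0.004 (q6 1.75) dx 0.0011 dy -0.0026 dz 0.2040
yaw -0.000 (q6 1.75) dx 0.0000 dy 0.0000 dz -0.2060
yaw -0.840 (q6 1.25) dx 0.1047 dy -0.1806 dz -0.0000
yaw -0.000 (q6 1.25) dx 0.0000 dy 0.0000 dz 0.2000
```

Request:
servo_tool(
  steps=[
    {"hand": 0.8,"dx": 0.001,"dy": -0.002,"dz": 0.05,"yaw": 0},
    {"hand": 0.8,"dx": 0,"dy": 0,"dz": 0.05,"yaw": 0},
    {"hand": 0.8,"dx": 0,"dy": 0,"dz": 0.05,"yaw": 0},
    {"hand": 0.8,"dx": 0,"dy": 0,"dz": 0.04,"yaw": 0},
    {"hand": 0.8,"dx": 0,"dy": 0,"dz": 0.016,"yaw": 0},
    {"hand": 0.8,"dx": 0,"dy": 0,"dz": 0,"yaw": 0},
    {"hand": 0,"dx": 0,"dy": 0,"dz": 0,"yaw": 0},
    {"hand": 0,"dx": 0,"dy": 0,"dz": 0,"yaw": 0},
    {"hand": 0,"dx": 0,"dy": 0,"dz": 0,"yaw": 0},
    {"hand": 0,"dx": 0,"dy": 0,"dz": 0,"yaw": 0},
  ],
)

```text
time: 33.62
tcp_pos: [540.1, -275.5, 11.3]
orientation: [2.976, -1.003, 0.006]
wrist_force: [-0.1, 0.2, 6.7]
gripper_width: 0.416
finger_force: 61.1
```

Request:
servo_tool(
  steps=[
    {"hand": 0,"dx": 0,"dy": 0,"dz": -0.026,"yaw": 0},
    {"hand": 0,"dx": 0,"dy": 0,"dz": -0.045,"yaw": 0},
    {"hand": 0,"dx": 0,"dy": 0,"dz": -0.045,"yaw": 0},
    {"hand": 0,"dx": 0,"dy": 0,"dz": -0.045,"yaw": 0},
    {"hand": 0,"dx": 0,"dy": 0,"dz": -0.045,"yaw": 0},
    {"hand": 0,"dx": 0,"dy": 0,"dz": 0,"yaw": -0.168},
    {"hand": 0,"dx": 0,"dy": 0,"dz": 0,"yaw": -0.168},
    {"hand": 0,"dx": 0,"dy": 0,"dz": 0,"yaw": -0.168},
    {"hand": 0,"dx": 0,"dy": 0,"dz": 0,"yaw": -0.168},
    {"hand": 0,"dx": 0,"dy": 0,"dz": 0,"yaw": -0.17},
    {"hand": 0,"dx": 0.02,"dy": -0.036,"dz": 0,"yaw": 0},
    {"hand": 0,"dx": 0.02,"dy": -0.036,"dz": 0,"yaw": 0},
  ],
)

```text
time: 35.12
tcp_pos: [563.9, -195.4, 214.9]
orientation: [-3.126, -0.298, 0.001]
wrist_force: [1.3, 1.0, -2.1]
gripper_width: 0.417
finger_force: 60.7
```

Request:
servo_tool(
  steps=[
    {"hand": 0,"dx": 0.02,"dy": -0.036,"dz": 0,"yaw": 0},
    {"hand": 0,"dx": 0.022,"dy": -0.036,"dz": 0,"yaw": 0},
    {"hand": 0,"dx": 0.0225,"dy": -0.0365,"dz": 0,"yaw": 0},
    {"hand": 0,"dx": 0,"dy": 0,"dz": 0,"yaw": 0},
    {"hand": 0,"dx": 0,"dy": 0,"dz": 0,"yaw": 0},
  ],
)

```text
time: 35.75
tcp_pos: [606.4, -77.3, 215.0]
orientation: [3.127, 0.302, -0.002]
wrist_force: [0.6, -1.3, -2.9]
gripper_width: 0.414
finger_force: 60.9
```

Run:
```python
from h import *
go([(W((59,-93,215)),.19-np.pi/2)])
```

```text
at [606.4 -77.3 215. ] h -1.378 case [ 57.9 -92.2 215. ] q6 1.07 q1 -0.31 w 0.414 F 60.927919149398804 [ 0.6 -1.3 -2.9] t 35.75
yaw 0.002 (q6 1.25) dx 0.0011 dy 0.0008 dz -0.0000
```

Request:
servo_tool(
  steps=[
    {"hand": 0,"dx": 0.001,"dy": 0.001,"dz": 0.05,"yaw": 0},
    {"hand": 0,"dx": 0,"dy": 0,"dz": 0.05,"yaw": 0},
    {"hand": 0,"dx": 0,"dy": 0,"dz": 0.05,"yaw": 0},
    {"hand": 0,"dx": 0,"dy": 0,"dz": 0.035,"yaw": 0},
    {"hand": 0,"dx": 0,"dy": 0,"dz": 0.014,"yaw": 0},
    {"hand": 0,"dx": 0,"dy": 0,"dz": 0,"yaw": 0},
    {"hand": 0.52,"dx": 0,"dy": 0,"dz": 0,"yaw": 0},
    {"hand": 0.52,"dx": 0,"dy": 0,"dz": 0,"yaw": 0},
    {"hand": 0.52,"dx": 0,"dy": 0,"dz": -0.02,"yaw": 0},
    {"hand": 0.52,"dx": 0,"dy": 0,"dz": -0.05,"yaw": 0},
    {"hand": 0.52,"dx": 0,"dy": 0,"dz": -0.05,"yaw": 0},
    {"hand": 0.8,"dx": 0,"dy": 0,"dz": -0.05,"yaw": 0},
  ],
)

```text
time: 37.25
tcp_pos: [609.1, -79.8, 190.1]
orientation: [3.125, 0.298, 0.006]
wrist_force: [1.1, -0.0, -0.9]
gripper_width: 0.715
finger_force: 0.0
```

Request:
servo_tool(
  steps=[
    {"hand": 0.8,"dx": 0,"dy": 0,"dz": -0.029,"yaw": 0},
    {"hand": 0.8,"dx": 0,"dy": 0,"dz": 0,"yaw": 0},
  ],
)

```text
time: 37.5
tcp_pos: [610.8, -80.1, 220.3]
orientation: [3.123, 0.298, 0.015]
wrist_force: [0.1, -1.1, 0.5]
gripper_width: 0.802
finger_force: 0.0
```

Run:
```python
from h import *
t=shot('top','t7'); packs(t,amin=120);s=shot('scene','s7')
a=cv2.imread('pics/s7.png')[130:290,200:350];b=cv2.imread('pics/t7.png')[110:270,200:350]
cv2.imwrite('pics/st7.png',cv2.resize(np.hstack([a,b]),None,fx=2.65,fy=2.65,interpolation=cv2.INTER_CUBIC))
pick(451.4,-272.5,.275,-31)
```

```text
S 150 (572.0, 106.8, 50.9, 37.8, 0.181, 223, array([232.1, 182.2]))
S 170 (572.0, 106.8, 50.9, 37.8, 0.181, 223, array([232.1, 182.2]))
S 170 (449.9, -272.2, 51.1, 38.8, 0.272, 238, array([374.4, 228.4]))
S 190 (572.0, 106.8, 50.9, 37.8, 0.181, 223, array([232.1, 182.2]))
S 190 (449.9, -272.2, 51.1, 38.8, 0.272, 238, array([374.4, 228.4]))
S 210 (572.0, 106.8, 50.9, 37.8, 0.181, 223, array([232.1, 182.2]))
S 210 (449.8, -272.2, 50.9, 38.8, 0.272, 235, array([374.4, 228.4]))
S 225 (572.0, 106.8, 50.9, 37.8, 0.181, 223, array([232.1, 182.2]))
S 225 (450.2, -272.5, 50.2, 38.1, 0.272, 229, array([374.5, 228.3]))
at [608.2 -79.  216.1] h -1.38 case [ 59.3 -94.2 216.1] q6 1.07 q1 -0.31 w 0.799 F 0.0 [ 0.3 -0.4  0.3] t 37.6
yaw -0.084 (q6 0.75) dx -0.2035 dy 0.1437 dz 0.2071
yaw -0.000 (q6 0.75) dx 0.0000 dy 0.0000 dz -0.2060
yaw 0.085 (q6 1.35) dx 0.1892 dy -0.2236 dz -0.0000
yaw -0.000 (q6 1.35) dx 0.0000 dy 0.0000 dz 0.2000
```

View pics/st7.png

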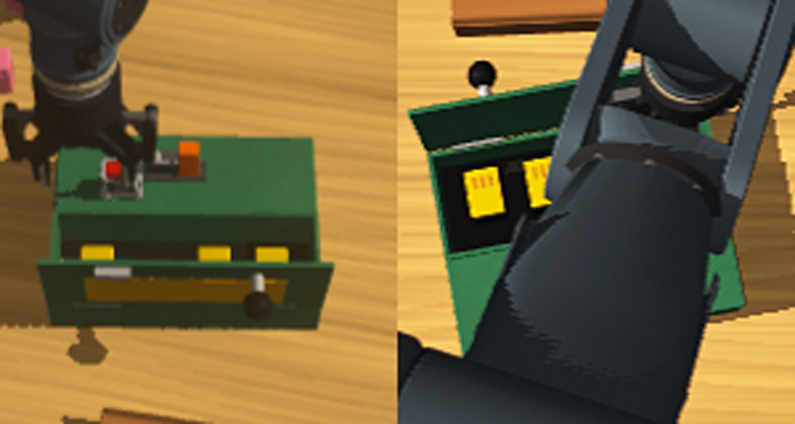

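Three packs stand in the bay, their tops at (98,252), (214,253) and (271,254) in the left crop. The last one is next.

Request:
servo_tool(
  steps=[
    {"hand": 0.8,"dx": 0,"dy": 0,"dz": 0,"yaw": -0.084},
    {"hand": 0.8,"dx": -0.041,"dy": 0.029,"dz": 0,"yaw": 0},
    {"hand": 0.8,"dx": -0.041,"dy": 0.029,"dz": 0,"yaw": 0},
    {"hand": 0.8,"dx": -0.041,"dy": 0.029,"dz": 0,"yaw": 0},
    {"hand": 0.8,"dx": -0.041,"dy": 0.029,"dz": 0,"yaw": 0},
    {"hand": 0.8,"dx": -0.0395,"dy": 0.028,"dz": 0,"yaw": 0},
    {"hand": 0.8,"dx": 0,"dy": 0,"dz": 0,"yaw": 0},
    {"hand": 0.8,"dx": 0,"dy": 0,"dz": 0,"yaw": 0},
  ],
)

```text
time: 38.6
tcp_pos: [451.2, -271.7, 214.2]
orientation: [-3.11, -0.43, 0.002]
wrist_force: [-0.7, 2.1, -0.4]
gripper_width: 0.801
finger_force: 0.0
```

Run:
```python
from h import *
s=shot('scene');packs(s,amin=140)
pick(451.4,-272.5,.275,-31)
```

```text
S 150 (453.5, -273.3, 59.2, 38.4, 0.283, 180, array([185.4, 175.8]))
S 170 (453.5, -273.3, 59.2, 38.4, 0.283, 180, array([185.4, 175.8]))
S 190 (454.5, -273.0, 57.0, 38.4, 0.283, 174, array([185.3, 176. ]))
S 210 (454.4, -271.7, 56.6, 35.7, 0.283, 164, array([185.5, 176. ]))
S 225 (454.4, -271.5, 56.3, 35.5, 0.296, 152, array([185.5, 175.8]))
at [ 451.6 -271.3  214.4] h -1.295 case [-130.8 -253.4  214.4] q6 0.54 q1 -0.75 w 0.799 F 0.0 [0.2 0.9 0. ] t 38.65
yaw 0.001 (q6 0.75) dx -0.0005 dy 0.0011 dz 0.2054
yaw -0.000 (q6 0.75) dx 0.0000 dy 0.0000 dz -0.2060
yaw 0.085 (q6 1.35) dx 0.1892 dy -0.2236 dz -0.0000
yaw -0.000 (q6 1.35) dx 0.0000 dy 0.0000 dz 0.2000
```

Request:
servo_tool(
  steps=[
    {"hand": 0.8,"dx": 0,"dy": 0.001,"dz": 0.05,"yaw": 0},
    {"hand": 0.8,"dx": 0,"dy": 0,"dz": 0.05,"yaw": 0},
    {"hand": 0.8,"dx": 0,"dy": 0,"dz": 0.05,"yaw": 0},
    {"hand": 0.8,"dx": 0,"dy": 0,"dz": 0.04,"yaw": 0},
    {"hand": 0.8,"dx": 0,"dy": 0,"dz": 0.016,"yaw": 0},
    {"hand": 0.8,"dx": 0,"dy": 0,"dz": 0,"yaw": 0},
    {"hand": 0,"dx": 0,"dy": 0,"dz": 0,"yaw": 0},
    {"hand": 0,"dx": 0,"dy": 0,"dz": 0,"yaw": 0},
    {"hand": 0,"dx": 0,"dy": 0,"dz": 0,"yaw": 0},
    {"hand": 0,"dx": 0,"dy": 0,"dz": 0,"yaw": 0},
  ],
)

```text
time: 39.9
tcp_pos: [453.0, -273.9, 10.9]
orientation: [3.109, 0.431, 0.004]
wrist_force: [-0.6, 0.6, 6.8]
gripper_width: 0.411
finger_force: 60.7
```

Request:
servo_tool(
  steps=[
    {"hand": 0,"dx": 0,"dy": 0,"dz": -0.026,"yaw": 0},
    {"hand": 0,"dx": 0,"dy": 0,"dz": -0.045,"yaw": 0},
    {"hand": 0,"dx": 0,"dy": 0,"dz": -0.045,"yaw": 0},
    {"hand": 0,"dx": 0,"dy": 0,"dz": -0.045,"yaw": 0},
    {"hand": 0,"dx": 0,"dy": 0,"dz": -0.045,"yaw": 0},
    {"hand": 0,"dx": 0,"dy": 0,"dz": 0,"yaw": 0.085},
    {"hand": 0,"dx": 0.03,"dy": -0.036,"dz": 0,"yaw": 0},
    {"hand": 0,"dx": 0.03,"dy": -0.036,"dz": 0,"yaw": 0},
    {"hand": 0,"dx": 0.03,"dy": -0.036,"dz": 0,"yaw": 0},
    {"hand": 0,"dx": 0.03,"dy": -0.036,"dz": 0,"yaw": 0},
    {"hand": 0,"dx": 0.03,"dy": -0.036,"dz": 0,"yaw": 0},
    {"hand": 0,"dx": 0.03,"dy": -0.036,"dz": 0,"yaw": 0},
  ],
)

```text
time: 41.4
tcp_pos: [587.7, -25.5, 215.4]
orientation: [3.127, 0.299, -0.0]
wrist_force: [0.2, -0.6, -1.1]
gripper_width: 0.414
finger_force: 60.5
```

Request:
servo_tool(
  steps=[
    {"hand": 0,"dx": 0.0095,"dy": -0.0075,"dz": 0,"yaw": 0},
    {"hand": 0,"dx": 0,"dy": 0,"dz": 0,"yaw": 0},
    {"hand": 0,"dx": 0,"dy": 0,"dz": 0,"yaw": 0},
  ],
)

```text
time: 41.78
tcp_pos: [594.8, -18.9, 215.1]
orientation: [3.127, 0.297, -0.002]
wrist_force: [0.9, 0.1, -1.4]
gripper_width: 0.415
finger_force: 60.5
```

Run:
```python
from h import *
go([(W((59,-31,215)),.19-np.pi/2)])
```

```text
at [594.8 -18.9 215.1] h -1.381 case [ 57.4 -32.6 215.1] q6 1.16 q1 -0.22 w 0.415 F 60.52274823188782 [ 0.9  0.1 -1.4] t 41.775
yaw -0.000 (q6 1.35) dx 0.0016 dy -0.0016 dz 0.0001
```

Request:
servo_tool(
  steps=[
    {"hand": 0,"dx": 0.001,"dy": -0.0015,"dz": 0.05,"yaw": 0},
    {"hand": 0,"dx": 0,"dy": 0,"dz": 0.05,"yaw": 0},
    {"hand": 0,"dx": 0,"dy": 0,"dz": 0.05,"yaw": 0},
    {"hand": 0,"dx": 0,"dy": 0,"dz": 0.035,"yaw": 0},
    {"hand": 0,"dx": 0,"dy": 0,"dz": 0.014,"yaw": 0},
    {"hand": 0,"dx": 0,"dy": 0,"dz": 0,"yaw": 0},
    {"hand": 0.52,"dx": 0,"dy": 0,"dz": 0,"yaw": 0},
    {"hand": 0.52,"dx": 0,"dy": 0,"dz": 0,"yaw": 0},
    {"hand": 0.52,"dx": 0,"dy": 0,"dz": -0.02,"yaw": 0},
    {"hand": 0.52,"dx": 0,"dy": 0,"dz": -0.05,"yaw": 0},
    {"hand": 0.52,"dx": 0,"dy": 0,"dz": -0.05,"yaw": 0},
    {"hand": 0.5,"dx": 0,"dy": 0,"dz": -0.05,"yaw": 0},
  ],
)

```text
time: 43.28
tcp_pos: [596.3, -16.0, 189.4]
orientation: [3.127, 0.3, 0.003]
wrist_force: [0.7, -0.9, -0.8]
gripper_width: 0.499
finger_force: 0.0
```

Request:
servo_tool(
  steps=[
    {"hand": 0,"dx": 0,"dy": 0,"dz": -0.05,"yaw": 0},
    {"hand": 0,"dx": 0,"dy": -0.05,"dz": -0.03,"yaw": 0},
    {"hand": 0,"dx": 0,"dy": -0.05,"dz": 0,"yaw": 0},
    {"hand": 0,"dx": 0,"dy": -0.05,"dz": 0,"yaw": 0},
    {"hand": 0,"dx": 0,"dy": -0.05,"dz": 0,"yaw": 0},
    {"hand": 0,"dx": 0,"dy": -0.05,"dz": 0,"yaw": 0},
  ],
)

```text
time: 44.02
tcp_pos: [548.3, 231.0, 268.0]
orientation: [-3.127, -0.299, -0.003]
wrist_force: [1.1, -0.4, -0.6]
gripper_width: 0.002
finger_force: 0.0
```

Run:
```python
from h import *
t=shot('top','t8');s=shot('scene','s8')
a=cv2.imread('pics/s8.png')[130:290,200:350];b=cv2.imread('pics/t8.png')[110:270,200:350]
cv2.imwrite('pics/st8.png',cv2.resize(np.hstack([a,b]),None,fx=2.65,fy=2.65,interpolation=cv2.INTER_CUBIC))
for c,ar,l in blobs(t,(20,190,90),(34,255,255),100):
    if 200<c[0]<340 and 140<c[1]<230: print(inv(atz(t,c,54)).round(1),ar)
go([])
```

```text
[ 58.1 -91.8  54. ] 213
[ 56.3 -29.6  54. ] 215
[56.2 33.4 54. ] 216
[56.6 94.8 54. ] 215
at [547.  234.  267.8] h -1.374 case [ 58.3 224.7 267.8] q6 1.59 q1 0.22 w -0.002 F 0.0 [ 0.9  0.2 -0.8] t 44.125
```

View pics/st8.png

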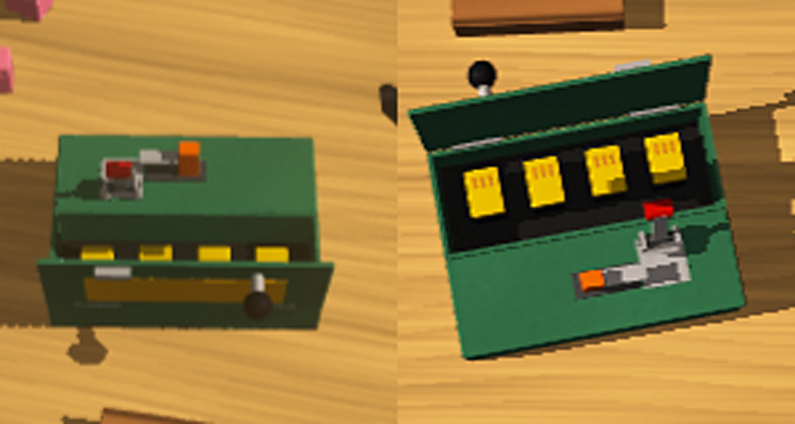

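All four packs stand inside: the top view has them at x ≈ 57, y ≈ −92, −30, 33 and 95 in the case frame. Next I shut the lid from behind with the closed fingers.

Run:
```python
from h import *
go([(W((150,5,268)),.19-np.pi/2)])
f=lambda t:np.array([105-90*np.cos(t)+6*np.sin(t)+11,64+90*np.sin(t)+6*np.cos(t)])
l=f(1.66);print(l)
for t in np.linspace(1.5,0,12): n=f(t);print(round(t,2),n.round(1),((n-l)/1e3).round(4));l=n
```

```text
at [547.  234.  267.8] h -1.374 case [ 58.3 224.7 267.8] q6 1.59 q1 0.22 w -0.002 F 0.0 [ 0.9  0.2 -0.8] t 44.125
yaw 0.007 (q6 1.43) dx 0.0917 dy 0.2197 dz -0.0002
[129.99383146 153.10764659]
1.5 [115.6 154.2] [-0.0144  0.0011]
1.36 [103.4 153.3] [-0.0123 -0.0009]
1.23 [ 91.3 150.8] [-0.012  -0.0025]
1.09 [ 79.8 146.6] [-0.0116 -0.0042]
0.95 [ 68.9 140.9] [-0.0109 -0.0057]
0.82 [ 58.9 133.8] [-0.01   -0.0071]
0.68 [ 49.9 125.4] [-0.009  -0.0084]
0.55 [ 42.2 115.8] [-0.0077 -0.0096]
0.41 [ 35.8 105.3] [-0.0064 -0.0105]
0.27 [30.9 94. ] [-0.0049 -0.0113]
0.14 [27.7 82.2] [-0.0033 -0.0118]
0.0 [26. 70.] [-0.0017 -0.0122]
```

Request:
servo_tool(
  steps=[
    {"hand": 0,"dx": 0,"dy": 0,"dz": 0,"yaw": 0.007},
    {"hand": 0,"dx": 0.0184,"dy": 0.044,"dz": 0,"yaw": 0},
    {"hand": 0,"dx": 0.0184,"dy": 0.044,"dz": 0,"yaw": 0},
    {"hand": 0,"dx": 0.0184,"dy": 0.044,"dz": 0,"yaw": 0},
    {"hand": 0,"dx": 0.0184,"dy": 0.044,"dz": 0,"yaw": 0},
    {"hand": 0,"dx": 0.0184,"dy": 0.044,"dz": 0,"yaw": 0},
    {"hand": 0,"dx": 0,"dy": 0,"dz": 0,"yaw": 0},
    {"hand": 0,"dx": 0,"dy": 0,"dz": 0.04,"yaw": 0},
    {"hand": 0,"dx": 0,"dy": 0,"dz": 0.04,"yaw": 0},
    {"hand": 0,"dx": 0,"dy": 0,"dz": 0.035,"yaw": 0},
    {"hand": 0,"dx": 0,"dy": 0,"dz": 0,"yaw": 0},
    {"hand": 0,"dx": 0,"dy": 0,"dz": 0,"yaw": 0},
  ],
)

```text
time: 45.62
tcp_pos: [680.3, 29.6, 152.9]
orientation: [3.128, 0.288, 0.004]
wrist_force: [-0.3, 0.1, -0.5]
gripper_width: -0.001
finger_force: 0.0
```

Run:
```python
from h import *
go([(W((130,5,153)),.19-np.pi/2)])
```

```text
at [680.3  29.6 152.9] h -1.387 case [150.6  -1.2 152.9] q6 1.27 q1 -0.12 w -0.001 F 0.0 [-0.3  0.1 -0.5] t 45.625
yaw -0.007 (q6 1.43) dx -0.0206 dy -0.0062 dz -0.0001
```

Request:
servo_tool(
  steps=[
    {"hand": 0,"dx": -0.023,"dy": -0.006,"dz": 0,"yaw": -0.007},
    {"hand": 0,"dx": -0.0144,"dy": 0,"dz": 0,"yaw": 0},
    {"hand": 0,"dx": -0.0123,"dy": 0,"dz": 0.0009,"yaw": 0},
    {"hand": 0,"dx": -0.012,"dy": 0,"dz": 0.0025,"yaw": 0},
    {"hand": 0,"dx": -0.0116,"dy": 0,"dz": 0.0042,"yaw": 0},
    {"hand": 0,"dx": -0.0109,"dy": 0,"dz": 0.0057,"yaw": 0},
  ],
)

```text
time: 46.38
tcp_pos: [595.0, 19.5, 137.7]
orientation: [3.127, 0.299, -0.0]
wrist_force: [1.9, -1.2, 1.2]
gripper_width: 0.003
finger_force: 1.0
```

Request:
servo_tool(
  steps=[
    {"hand": 0,"dx": -0.01,"dy": 0,"dz": 0.0071,"yaw": 0},
    {"hand": 0,"dx": -0.009,"dy": 0,"dz": 0.0084,"yaw": 0},
    {"hand": 0,"dx": -0.0077,"dy": 0,"dz": 0.0096,"yaw": 0},
    {"hand": 0,"dx": -0.0064,"dy": 0,"dz": 0.0105,"yaw": 0},
    {"hand": 0,"dx": -0.0049,"dy": 0,"dz": 0.0113,"yaw": 0},
    {"hand": 0,"dx": 0,"dy": 0,"dz": 0,"yaw": 0},
  ],
)

```text
time: 47.12
tcp_pos: [556.4, 13.1, 89.5]
orientation: [-3.126, -0.299, 0.008]
wrist_force: [-0.6, 1.0, 0.6]
gripper_width: 0.003
finger_force: 0.0
```

Request:
servo_tool(
  steps=[
    {"hand": 0,"dx": -0.002,"dy": 0,"dz": 0.01,"yaw": 0},
    {"hand": 0,"dx": 0,"dy": 0,"dz": 0.008,"yaw": 0},
    {"hand": 0,"dx": 0,"dy": 0,"dz": 0.004,"yaw": 0},
    {"hand": 0,"dx": 0,"dy": 0,"dz": 0,"yaw": 0},
    {"hand": 0,"dx": 0,"dy": 0,"dz": 0,"yaw": 0},
  ],
)

```text
time: 47.75
tcp_pos: [555.9, 12.5, 70.3]
orientation: [3.127, 0.3, -0.002]
wrist_force: [-4.2, 0.3, 12.1]
gripper_width: 0.001
finger_force: 6.0
```

Run:
```python
from h import *
go([])
```

```text
at [555.9  12.5  70.3] h -1.38 case [25.2  5.5 70.3] q6 1.2 q1 -0.18 w 0.001 F 6.028351429849863 [-4.2  0.3 12.1] t 47.75
```

Request:
servo_tool(
  steps=[
    {"hand": 0,"dx": 0,"dy": 0,"dz": 0.001,"yaw": 0},
    {"hand": 0,"dx": 0,"dy": 0,"dz": 0,"yaw": 0},
    {"hand": 0,"dx": 0,"dy": 0,"dz": -0.05,"yaw": 0},
    {"hand": 0,"dx": 0,"dy": -0.05,"dz": -0.05,"yaw": 0},
    {"hand": 0.5,"dx": 0,"dy": -0.05,"dz": -0.03,"yaw": 0},
    {"hand": 0.5,"dx": 0,"dy": -0.05,"dz": 0,"yaw": 0},
    {"hand": 0.5,"dx": 0,"dy": -0.05,"dz": 0,"yaw": 0},
  ],
)

```text
time: 48.62
tcp_pos: [519.7, 204.7, 192.8]
orientation: [-3.127, -0.299, -0.003]
wrist_force: [0.4, -0.4, -0.3]
gripper_width: 0.503
finger_force: 0.0
```

Run:
```python
from h import *
t=shot('top','t9');s=shot('scene','s9')
a=cv2.imread('pics/s9.png')[130:290,200:350];b=cv2.imread('pics/t9.png')[110:270,200:350]
cv2.imwrite('pics/st9.png',cv2.resize(np.hstack([a,b]),None,fx=2.65,fy=2.65,interpolation=cv2.INTER_CUBIC))
r=[]
for p in(s,t):
    B=[(c,ar) for c,ar,l in blobs(p,(0,150,60),(6,255,255),15) if 225<c[0]<320 and 140<c[1]<240]; print(B)
    r.append(ray(p,max(B,key=lambda x:x[1])[0]))
print('roller',inv(tri(r)))
f=lambda t:W((-24.4-60*np.cos(t)+6*np.sin(t),-70,84+60*np.sin(t)+6*np.cos(t)))
for th in (1.5,1.6,1.7,1.8): print(th,inv(f(th)).round(1),proj(s,f(th))[0].round(1),proj(t,f(th))[0].round(1))
go([(W((-5,-70,215)),.19-np.pi/2)])
```

```text
[(array([243.95652174, 193.7173913 ]), np.int32(46))]
[(array([298.08571429, 188.41428571]), np.int32(70))]
roller [ -4.7021751  -69.42743537 141.66071904]
1.5 [-22.7 -70.  144.3] [244.2 187.7] [300.  195.2]
1.6 [-16.7 -70.  143.8] [244.1 189.7] [299.6 192.9]
1.7 [-10.7 -70.  142.7] [244.1 191.7] [299.1 190.6]
1.8 [ -4.9 -70.  141.1] [244.  193.8] [298.6 188.4]
at [518.  207.4 192.2] h -1.375 case [ 24.8 204.1 192.2] q6 1.55 q1 0.18 w 0.499 F 0.0 [-0.3 -1.2 -0.8] t 48.725
yaw 0.006 (q6 1.26) dx -0.0298 dy 0.2741 dz -0.0228
```

View pics/st9.png

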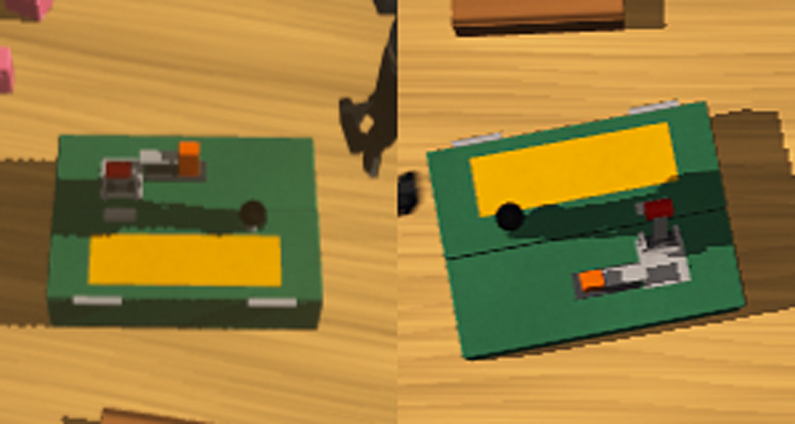

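Request:
servo_tool(
  steps=[
    {"hand": 0.5,"dx": 0,"dy": 0,"dz": -0.023,"yaw": 0.006},
    {"hand": 0.5,"dx": -0.005,"dy": 0.046,"dz": 0,"yaw": 0},
    {"hand": 0.5,"dx": -0.005,"dy": 0.046,"dz": 0,"yaw": 0},
    {"hand": 0.5,"dx": -0.005,"dy": 0.046,"dz": 0,"yaw": 0},
    {"hand": 0.5,"dx": -0.005,"dy": 0.046,"dz": 0,"yaw": 0},
    {"hand": 0.5,"dx": -0.005,"dy": 0.046,"dz": 0,"yaw": 0},
    {"hand": 0.5,"dx": -0.005,"dy": 0.044,"dz": 0,"yaw": 0},
    {"hand": 0.5,"dx": 0,"dy": 0,"dz": 0,"yaw": 0},
    {"hand": 0.5,"dx": 0,"dy": 0,"dz": 0,"yaw": 0},
  ],
)

```text
time: 49.85
tcp_pos: [540.0, -71.9, 214.8]
orientation: [-3.128, -0.288, 0.002]
wrist_force: [-0.2, 0.8, 0.6]
gripper_width: 0.498
finger_force: 0.0
```

Run:
```python
from h import *
go([(W((-5,-70,125)),.19-np.pi/2)])
```

```text
at [540.  -71.9 214.8] h -1.387 case [ -6.4 -74.4 214.8] q6 1.05 q1 -0.34 w 0.498 F 0.0 [-0.2  0.8  0.6] t 49.85
yaw -0.006 (q6 1.26) dx 0.0014 dy -0.0044 dz 0.0898
```

Request:
servo_tool(
  steps=[
    {"hand": 0.5,"dx": 0.0015,"dy": -0.0045,"dz": 0,"yaw": -0.006},
    {"hand": 0.5,"dx": 0,"dy": 0,"dz": 0.04,"yaw": 0},
    {"hand": 0.5,"dx": 0,"dy": 0,"dz": 0.03,"yaw": 0},
    {"hand": 0.5,"dx": 0,"dy": 0,"dz": 0.02,"yaw": 0},
    {"hand": 0.5,"dx": 0,"dy": 0,"dz": 0,"yaw": 0},
    {"hand": 0,"dx": 0,"dy": 0,"dz": 0,"yaw": 0},
    {"hand": 0,"dx": 0,"dy": 0,"dz": 0,"yaw": 0},
    {"hand": 0,"dx": 0,"dy": 0,"dz": 0,"yaw": 0},
    {"hand": 0,"dx": 0,"dy": 0,"dz": 0,"yaw": 0},
  ],
)

```text
time: 50.98
tcp_pos: [541.8, -66.7, 126.1]
orientation: [-3.127, -0.299, -0.003]
wrist_force: [0.5, 2.6, 4.9]
gripper_width: 0.289
finger_force: 59.9
```

Request:
servo_tool(
  steps=[
    {"hand": 0,"dx": -0.0118,"dy": 0,"dz": -0.0027,"yaw": 0},
    {"hand": 0,"dx": -0.012,"dy": 0,"dz": -0.0003,"yaw": 0},
    {"hand": 0,"dx": -0.0118,"dy": 0,"dz": 0.002,"yaw": 0},
    {"hand": 0,"dx": -0.0113,"dy": 0,"dz": 0.0044,"yaw": 0},
    {"hand": 0,"dx": -0.0101,"dy": 0,"dz": 0.0065,"yaw": 0},
    {"hand": 0,"dx": -0.0086,"dy": 0,"dz": 0.0084,"yaw": 0},
    {"hand": 0,"dx": -0.0068,"dy": 0,"dz": 0.0099,"yaw": 0},
    {"hand": 0,"dx": -0.0047,"dy": 0,"dz": 0.0111,"yaw": 0},
    {"hand": 0,"dx": -0.0024,"dy": 0,"dz": 0.0118,"yaw": 0},
    {"hand": 0,"dx": 0,"dy": 0,"dz": 0,"yaw": 0},
  ],
)

```text
time: 52.22
tcp_pos: [462.7, -82.1, 74.0]
orientation: [-3.127, -0.297, 0.001]
wrist_force: [-1.1, 1.6, 1.4]
gripper_width: 0.291
finger_force: 90.0
```

Run:
```python
from h import *
go([(W((-55.5,5,190)),.19)])
```

```text
at [462.7 -82.1  74. ] h -1.381 case [-84.2 -69.8  74. ] q6 0.97 q1 -0.41 w 0.291 F 90.03759026527405 [-1.1  1.6  1.4] t 52.225
yaw 1.570 (q6 2.94) dx -0.0748 dy -0.0287 dz -0.1160
```

Request:
servo_tool(
  steps=[
    {"hand": 0.5,"dx": 0,"dy": 0,"dz": 0,"yaw": 0},
    {"hand": 0.5,"dx": 0,"dy": 0,"dz": 0,"yaw": 0},
    {"hand": 0.5,"dx": 0,"dy": 0,"dz": -0.036,"yaw": 0},
    {"hand": 0.5,"dx": 0,"dy": 0,"dz": -0.05,"yaw": -0.174},
    {"hand": 0.5,"dx": 0,"dy": 0,"dz": -0.03,"yaw": -0.174},
    {"hand": 0.5,"dx": 0,"dy": 0,"dz": 0,"yaw": -0.174},
    {"hand": 0.5,"dx": 0,"dy": 0,"dz": 0,"yaw": -0.174},
    {"hand": 0.5,"dx": 0,"dy": 0,"dz": 0,"yaw": -0.175},
    {"hand": 0.5,"dx": 0,"dy": 0,"dz": 0,"yaw": -0.175},
    {"hand": 0.5,"dx": 0,"dy": 0,"dz": 0,"yaw": -0.175},
    {"hand": 0.5,"dx": 0,"dy": 0,"dz": 0,"yaw": -0.175},
    {"hand": 0.5,"dx": 0,"dy": 0,"dz": 0,"yaw": -0.175},
  ],
)

```text
time: 53.72
tcp_pos: [463.1, -82.3, 190.3]
orientation: [1.992, 2.429, -0.001]
wrist_force: [-0.0, 0.3, -0.7]
gripper_width: 0.503
finger_force: 0.0
```

Request:
servo_tool(
  steps=[
    {"hand": 0.5,"dx": 0.037,"dy": 0.014,"dz": 0,"yaw": 0},
    {"hand": 0.5,"dx": 0.037,"dy": 0.0145,"dz": 0,"yaw": 0},
    {"hand": 0.5,"dx": 0,"dy": 0,"dz": 0,"yaw": 0},
    {"hand": 0.5,"dx": 0,"dy": 0,"dz": 0,"yaw": 0},
  ],
)

```text
time: 54.22
tcp_pos: [477.1, -4.4, 190.2]
orientation: [1.998, 2.424, -0.001]
wrist_force: [-0.5, -0.0, 0.8]
gripper_width: 0.5
finger_force: 0.0
```

Run:
```python
from h import *
go([(W((-55.5,4,80)),.19)])
s=shot('scene')
B=[(c,ar) for c,ar,l in blobs(s,(0,150,60),(6,255,255),15) if 225<c[0]<320 and 140<c[1]<240]; print(B)
```

```text
at [477.1  -4.4 190.2] h 0.192 case [-55.4   3.9 190.2] q6 -0.43 q1 -0.24 w 0.5 F 0.0 [-0.5 -0.   0.8] t 54.225
yaw 0.002 (q6 -0.20) dx 0.0001 dy -0.0001 dz 0.1102
[(array([245.88636364, 180.13636364]), np.int32(44))]
```

Request:
servo_tool(
  steps=[
    {"hand": 0.5,"dx": 0,"dy": 0,"dz": 0.04,"yaw": 0},
    {"hand": 0.5,"dx": 0,"dy": 0,"dz": 0.04,"yaw": 0},
    {"hand": 0.5,"dx": 0,"dy": 0,"dz": 0.02,"yaw": 0},
    {"hand": 0.5,"dx": 0,"dy": 0,"dz": 0.009,"yaw": 0},
    {"hand": 0,"dx": 0,"dy": 0,"dz": 0,"yaw": 0},
    {"hand": 0,"dx": 0,"dy": 0,"dz": 0,"yaw": 0},
    {"hand": 0,"dx": 0,"dy": 0,"dz": 0,"yaw": 0},
    {"hand": 0,"dx": 0,"dy": 0,"dz": 0,"yaw": 0},
  ],
)

```text
time: 55.28
tcp_pos: [476.2, -4.6, 81.7]
orientation: [-1.998, -2.424, 0.002]
wrist_force: [-4.2, -4.3, -0.1]
gripper_width: 0.175
finger_force: 59.9
```

Request:
servo_tool(
  steps=[
    {"hand": 0,"dx": -0.005,"dy": 0,"dz": 0,"yaw": 0},
    {"hand": 0,"dx": -0.005,"dy": 0,"dz": 0,"yaw": 0},
    {"hand": 0,"dx": -0.005,"dy": 0,"dz": 0,"yaw": 0},
    {"hand": 0,"dx": -0.005,"dy": 0,"dz": 0,"yaw": 0},
    {"hand": 0,"dx": -0.004,"dy": 0,"dz": 0,"yaw": 0},
    {"hand": 0,"dx": -0.002,"dy": 0,"dz": 0,"yaw": 0},
    {"hand": 0,"dx": 0,"dy": 0,"dz": 0,"yaw": 0},
    {"hand": 0,"dx": 0,"dy": 0,"dz": 0,"yaw": 0},
  ],
)

```text
time: 56.28
tcp_pos: [481.2, -29.8, 81.7]
orientation: [-1.998, -2.423, 0.002]
wrist_force: [-6.0, -0.3, 5.9]
gripper_width: 0.177
finger_force: 60.8
```

Request:
servo_tool(
  steps=[
    {"hand": 0.5,"dx": 0,"dy": 0,"dz": 0,"yaw": 0},
    {"hand": 0.5,"dx": 0,"dy": 0,"dz": 0,"yaw": 0},
    {"hand": 0.5,"dx": 0,"dy": 0,"dz": -0.03,"yaw": 0},
    {"hand": 0.5,"dx": 0,"dy": 0,"dz": -0.05,"yaw": 0},
    {"hand": 0.5,"dx": 0,"dy": 0,"dz": -0.05,"yaw": 0},
    {"hand": 0.5,"dx": 0.05,"dy": 0,"dz": 0,"yaw": 0},
    {"hand": 0.5,"dx": 0.05,"dy": 0,"dz": 0,"yaw": 0},
    {"hand": 0.5,"dx": 0.05,"dy": 0,"dz": 0,"yaw": 0},
    {"hand": 0.5,"dx": 0.05,"dy": 0,"dz": 0,"yaw": 0},
    {"hand": 0.5,"dx": 0.05,"dy": 0,"dz": 0,"yaw": 0},
  ],
)

```text
time: 57.52
tcp_pos: [435.0, 217.7, 211.4]
orientation: [1.999, 2.422, 0.003]
wrist_force: [0.5, 0.9, -0.5]
gripper_width: 0.495
finger_force: 0.0
```

Run:
```python
from h import *
t=shot('top','t10');s=shot('scene','s10')
a=cv2.imread('pics/s10.png')[130:290,200:350];b=cv2.imread('pics/t10.png')[110:270,200:350]
cv2.imwrite('pics/st10.png',cv2.resize(np.hstack([a,b]),None,fx=2.65,fy=2.65,interpolation=cv2.INTER_CUBIC))
for p in(s,t):
  for r in(((4,150,80),(15,255,255)),((0,150,60),(3,255,255))): print([(c.round(1),ar) for c,ar,l in blobs(p,*r,25) if 225<c[0]<320 and 170<c[1]<240])
```

```text
[(array([246. , 180.3]), np.int32(52)), (array([262. , 189.9]), np.int32(89))]
[]
[(array([282.9, 212.9]), np.int32(51))]
[(array([303.2, 221.7]), np.int32(61))]
```

View pics/st10.png

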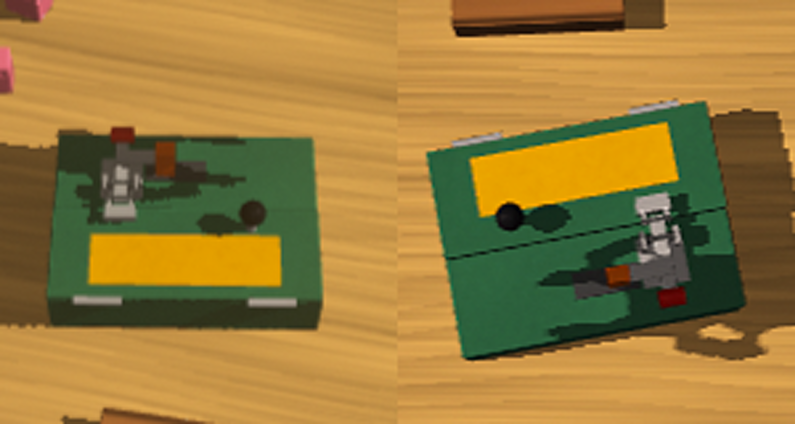

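The lid is shut, the roller is flat at its starting pixel, and the orange block is back at (262,190) in the scene view and (283,213) in the top view, matching the start. I'm handing in.

```bash
python3 -c "
from bench import env
print(env.job_done())"
```

```text
the job is handed in; nothing more can be done
None
```

I handed the job in at about 58 s: all four packs are in the case, the lid is shut, the lever is clamped and the catch is back home. The final pictures agree, but no verdict came back.

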